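# Fit the sensor carriage to the test rail and pack away the spare LED modules

### The job

Slide the sensor carriage onto the dovetail test rail from the rail's open end until it is fully home against the red stop, then tighten its red clamp knob clockwise until it stops. After that put every spare LED module into the carton and close the carton, both short end flaps first and then both long flaps, all folded down flat. Leave the bulb box and the mouse where they are.

Things in the scene. Friction and masses are not known exactly. Their poses are not given: they have to be found in the camera images.
- rail: Fixed aluminium dovetail rail, 200 mm along x. Origin: centre of its underside. Base 60 wide, 12 thick; dovetail on it 14 high (z 12 to 26), 24 wide at foot, 38 at top. Open end at x = -100: the carriage goes on there, moving to +x. At the +x end a red stop, 60 wide, top at z = 34, face at x = +88. Fully home, the carriage's origin is at x = +58, y = 0, z = +13 mm in the rail's frame
- carriage: Loose sensor carriage, 0.32 kg. Origin: centre of its underside; x along its channel. Black body 60 (x) x 64 x 23 high; channel 13 deep, 29 wide at mouth, 43 at roof: 2.5 mm play each side of the dovetail, less if held higher. Goes on either way round. Blue head to hold it by on top, 34 (x) x 30 (y), z 23 to 65, centred. At +y an 8 mm ear (z 15 to 23, to y = +77 mm) bears the knob
- clamp_knob (a joint): Turn of the red clamp knob on the carriage's ear about a vertical axis. 0 = loose, with the knob's bar along the carriage's x; grows clockwise as seen from above, up to the stop at 1.5 rad (tight). Friction about 0.035 N m; stays where it is left. It starts between 0 and 0.2
- knob_grip (a point): Middle of the clamp knob's red grip bar (34 mm long, 10 mm wide, 16 mm high), on the knob's axis, at x = 0, y = +59, z = +37.5 mm in the carriage's frame, 8 mm below the bar's top. The point turns with the knob: its x axis lies along the bar
- carton: Fixed open cardboard carton, 136 (x) x 210 (y) x 52 mm high, walls and floor 4 mm. Origin: centre of its underside. Four flaps stand open around its rim
- flap_short_pos (a joint): Short carton flap, stiff panel 122 mm wide (along x), 60 mm long and 3 mm thick, hinged on the rim at the carton's +y end (y = +105 mm), hinge line 52 mm above its underside. 0 = folded flat over the opening, 1.57 = upright, more = leaning outward (limit 2.3); starts at 1.85 to 2.1. Stiff hinge (0.02 N m): stays where left; push it over lightly from outside, then down near its free edge
- flap_short_neg (a joint): Short carton flap, stiff panel 122 mm wide (along x), 60 mm long and 3 mm thick, hinged on the rim at the carton's -y end (y = -105 mm), hinge line 52 mm above its underside. 0 = folded flat over the opening, 1.57 = upright, more = leaning outward (limit 2.3); starts at 1.85 to 2.1. Stiff hinge (0.02 N m): stays where left; push it over lightly from outside, then down near its free edge
- flap_long_pos (a joint): Long carton flap, stiff panel 210 mm wide (along y), 66 mm long and 3 mm thick, hinged on the rim at the carton's +x (x = +68 mm), hinge line 56 mm above its underside. 0 = folded flat over the opening, 1.57 = upright, more = leaning outward (limit 2.3); starts at 1.85 to 2.1. Stiff hinge (0.02 N m): stays where left; push it over lightly from outside, then down near its free edge
- flap_long_neg (a joint): Long carton flap, stiff panel 210 mm wide (along y), 66 mm long and 3 mm thick, hinged on the rim at the carton's -x (x = -68 mm), hinge line 56 mm above its underside. 0 = folded flat over the opening, 1.57 = upright, more = leaning outward (limit 2.3); starts at 1.85 to 2.1. Stiff hinge (0.02 N m): stays where left; push it over lightly from outside, then down near its free edge
- bulb_box: Bystander: white and red bulb box, 50 x 50 x 85 mm, standing. Origin: centre of its underside. Leave it alone
- mouse: Bystander: black computer mouse, 100 x 58 x 30 mm. Origin: centre of its underside. Leave it alone
- led_1: Spare LED lamp module (two to four of these are present): square finned aluminium block 36 x 36 mm, 24 mm high, with a green top and a flat yellow lamp (28 mm over all), about 0.05 kg, loose on the table. Origin: centre of its underside; None when absent
- led_2: Spare LED lamp module (two to four of these are present): square finned aluminium block 36 x 36 mm, 24 mm high, with a green top and a flat yellow lamp (28 mm over all), about 0.05 kg, loose on the table. Origin: centre of its underside; None when absent
- led_3: Spare LED lamp module (two to four of these are present): square finned aluminium block 36 x 36 mm, 24 mm high, with a green top and a flat yellow lamp (28 mm over all), about 0.05 kg, loose on the table. Origin: centre of its underside; None when absent
- led_4: Spare LED lamp module (two to four of these are present): square finned aluminium block 36 x 36 mm, 24 mm high, with a green top and a flat yellow lamp (28 mm over all), about 0.05 kg, loose on the table. Origin: centre of its underside; None when absent
There are look-alikes about, which are no part of the job. What is shaped like the led_4 but orange is not meant.

How it is judged:
On the way, in this order (a step that is already met when the one before it is completed fails the run):
1. the carriage is on the rail, home against the stop, its clamp knob not yet tightened (x of carriage in the frame of rail between 0.051 and 0.064 m and y of carriage in the frame of rail between -0.006 and 0.006 m and z of carriage in the frame of rail between 0.008 and 0.019 m and angle between the x axis of carriage and the x axis of rail, either way round below 0.12 rad and angle between carriage's own z axis and vertical below 0.1 rad and value of joint clamp_knob below 0.6 rad), for 0.2 s.
2. the clamp knob is tight with the carriage home (x of carriage in the frame of rail between 0.051 and 0.064 m and y of carriage in the frame of rail between -0.006 and 0.006 m and z of carriage in the frame of rail between 0.008 and 0.019 m and angle between the x axis of carriage and the x axis of rail, either way round below 0.12 rad and angle between carriage's own z axis and vertical below 0.1 rad and value of joint clamp_knob above 1.25 rad), for 0.2 s.
3. every module lies in the carton, the flaps still open and the gripper off the modules (x of led_1 in the frame of carton between -0.066 and 0.066 m and y of led_1 in the frame of carton between -0.103 and 0.103 m and z of led_1 in the frame of carton between -0.002 and 0.04 m and x of led_2 in the frame of carton between -0.066 and 0.066 m and y of led_2 in the frame of carton between -0.103 and 0.103 m and z of led_2 in the frame of carton between -0.002 and 0.04 m and x of led_3 in the frame of carton between -0.066 and 0.066 m and y of led_3 in the frame of carton between -0.103 and 0.103 m and z of led_3 in the frame of carton between -0.002 and 0.04 m and x of led_4 in the frame of carton between -0.066 and 0.066 m and y of led_4 in the frame of carton between -0.103 and 0.103 m and z of led_4 in the frame of carton between -0.002 and 0.04 m and value of joint each of flap_short_pos, flap_short_neg, flap_long_pos, flap_long_neg above 1 rad and contact force between the fingers and led_1 below 0.1 N and contact force between the fingers and led_2 below 0.1 N and contact force between the fingers and led_3 below 0.1 N and contact force between the fingers and led_4 below 0.1 N), for 0.2 s.
4. both short flaps are folded down, the long ones still open (x of led_1 in the frame of carton between -0.066 and 0.066 m and y of led_1 in the frame of carton between -0.103 and 0.103 m and z of led_1 in the frame of carton between -0.002 and 0.04 m and x of led_2 in the frame of carton between -0.066 and 0.066 m and y of led_2 in the frame of carton between -0.103 and 0.103 m and z of led_2 in the frame of carton between -0.002 and 0.04 m and x of led_3 in the frame of carton between -0.066 and 0.066 m and y of led_3 in the frame of carton between -0.103 and 0.103 m and z of led_3 in the frame of carton between -0.002 and 0.04 m and x of led_4 in the frame of carton between -0.066 and 0.066 m and y of led_4 in the frame of carton between -0.103 and 0.103 m and z of led_4 in the frame of carton between -0.002 and 0.04 m and value of joint each of flap_short_pos, flap_short_neg below 0.12 rad and value of joint each of flap_long_pos, flap_long_neg above 1 rad), for 0.2 s.
5. both long flaps are folded down over the short ones (x of led_1 in the frame of carton between -0.066 and 0.066 m and y of led_1 in the frame of carton between -0.103 and 0.103 m and z of led_1 in the frame of carton between -0.002 and 0.04 m and x of led_2 in the frame of carton between -0.066 and 0.066 m and y of led_2 in the frame of carton between -0.103 and 0.103 m and z of led_2 in the frame of carton between -0.002 and 0.04 m and x of led_3 in the frame of carton between -0.066 and 0.066 m and y of led_3 in the frame of carton between -0.103 and 0.103 m and z of led_3 in the frame of carton between -0.002 and 0.04 m and x of led_4 in the frame of carton between -0.066 and 0.066 m and y of led_4 in the frame of carton between -0.103 and 0.103 m and z of led_4 in the frame of carton between -0.002 and 0.04 m and value of joint each of flap_short_pos, flap_short_neg, flap_long_pos, flap_long_neg below 0.12 rad), for 0.2 s.
At the end, for the whole second after the job is handed in: The carriage sits on the dovetail within about 6 mm of its stop (its origin at 51 to 64 mm along the rail's x), upright and in line with the rail, its clamp knob turned to at least 1.25 rad; every module present lies inside the carton; all four flaps are within 0.12 rad of flat; everything at rest (all of step 2 and all of step 5 and linear speed of each of led_1, led_2, led_3, led_4, carriage below 0.03 m/s); the robot touches nothing.
It fails at once if the bulb box is pushed more than 30 mm or tipped (distance of bulb_box from where it was at the start of the episode above 0.03 m or angle between bulb_box's own z axis and vertical above 0.4 rad).
It fails at once if the mouse is pushed more than 30 mm or tipped (distance of mouse from where it was at the start of the episode above 0.03 m or angle between mouse's own z axis and vertical above 0.4 rad).
Of led_1, led_2, led_3, led_4 only 2 to 4 are there at a start; the rules pass over those that are not, and their reading is None.
At some moment in a run one of led_1, led_2, led_3, led_4 may be knocked a few centimetres aside while the robot is not near it.
Once in a run the grip may slacken for a moment while it holds something.
It also fails if it takes over 210 s, if anything falls off the work surface, if the arm or the gripper's body presses on something with over 40 N, if the wrist force passes 120 N, or if a joint passes its speed limit or range.

### The arm

A 7-joint arm with a two-finger parallel gripper is mounted at the origin on the work surface. World frame = base frame: x ahead of the robot, y to its left, z up, the work surface at z = 0. Lengths are in m, angles in rad, forces in N, time in s.
With the tool pointing down it reaches from about 0.425 to 0.8 m from the base axis. Payload 8.3 kg.
Tool frame: the origin (TCP) lies at the centre of the arm's flange, where the gripper is bolted on; the fingertips stand robot.finger_overhang ahead of it and the grasp point (between the pads) lies 155 mm ahead of it (robot.finger_overhang is the distance from the TCP to the fingertips, in m); z points along the fingers, y is the direction in which the jaws open and shut (so a half turn about z gives the same grasp; the last joint's range is limited). The gripper opens to 85 mm and grips with 20 to 120 N. Pads are 22 mm wide; open, the fingers measure 114 mm over their backs; the gripper's body (76 mm by 85 mm) begins 54 mm behind the grasp point. The pads swing forward as they close: fully open they stand 13 mm farther back than shut.
Start: joints at [1.181, 0.383, 0.016, 1.37, -0.006, 1.388, -0.046], TCP at [0.201, -0.592, 0.405] pointing down, gripper open.
Joint ranges: [-2.95, 2.95], [-0.25, 2.06], [-1.52, 1.56], [0.18, 2.33], [-1.44, 4.58], [0.02, 2.06], [-3.01, 3.01]. Speed limits (rad/s): [2.39, 2.39, 3.01, 3.01, 3.14, 3.14, 3.14].

### API

Orientations are given as a 3x3 rotation matrix whose columns are the frame's x, y, z axes.
In Python, from rig import monitor, cams, ticket, robot gives the robot as it stands. The module is installed in compiled form; this text tells all that it offers.
- The arm moves only by the shell command python3 -m creep 'ROWS'. ROWS is JSON, a list of rows, each a list of 5 numbers: the shift along the tool's x, y, z in mm, then the turn about the tool's z in rad, then the finger opening in mm, from 0 to 85.4. In form: [[dx, dy, dz, yaw, claw], ...]. A call has 1 to 20 rows; each row shifts and turns the commanded pose from where the row before left it, along the tool's axes as they then stand; what a row does not reach is not made up. A row lasts 1/10 s, in which the tool goes at most 50 mm and 8.59 degrees, less where a joint would pass 70% of its speed; a pose out of reach is approached as far as the arm can. A call with a gripper value outside its range is refused whole. The fingers move at their own pace and stop on an object; the grip force is fixed at half the most. Time passes only in rows, so rows that do not move let the fingers close. It gives the time, the measured TCP pose, the force and the opening at its end, in the units of the state.
- monitor.observe(): the state, without advancing time (a new reading comes with each control period).
- cams.read_camera(name): name is "scene" or "top"; returns the picture (420x560x3 uint8, red, green, blue); there is no depth.
- cams.camera_info(name): a dict with "mtx" (3x3 intrinsics, pixels), "k1" (the pictures are not rectified: a ray, as slopes to the right and down, at radius r is drawn at 1 + k1 r^2 times it, then the intrinsics apply), "world_to_cam" (4x4, takes a point from world to camera coordinates). Camera axes: x right, y down, z forward; pixel columns grow to the right and rows downward; lengths in m; the calibration is good to about 2 mm. A picture is of the moment at which its call begins. camera_info takes no time and is no camera call.
- ticket.job_done(): hands the job in, once; it reports no verdict.
Trained networks look in the newest picture that a camera, given by its name, has taken for a name from the list of things; names that differ only in an ending like _2 or _b are one class to them, and where a whole thing is asked for, a point or a joint stands for the part that bears it (a point fixed in the world has none). Each returns a list of dicts, best first, with "confidence" (0 to 1); they miss things now and then, are a little off and sometimes report something else, mostly with a low value. They report only what shows in the picture. A call takes as long as a camera call. They do not tell look-alikes from the thing itself.
- cams.recognise(camera, query): "xy" ([column, row] as shares, 0 to 1, of the picture: columns of its width, rows of its height, amid what is visible of it).
- cams.pinpoint(camera, query): "xy" ([column, row] as shares, 0 to 1, of the picture: columns of its width, rows of its height: a listed point, or the origin of a listed thing).
The state is a dict: "time_s": time; "joint_positions": joint angles; "joint_velocities": joint speeds; "effort": joint torques, N m; "position": TCP position; "tool_rot": TCP orientation; "ft_force": force on the tool from outside, world axes, zero at the start; "torque": the same for the moment, N m; "gripper_width": finger opening in m.
Only numpy, scipy, OpenCV 4.12 (cv2) and the standard library are available. Lean on these libraries where they do the work, as an engineer would, in place of code of your own. Each camera call takes 0.05 s, during which the arm holds its last target.

## Working session

There is one attempt and no reset: what is moved stays moved. The work goes in short steps, Python scripts to look and compute and a shell command to move; the robot and the scene stay as the last step left them, time stands still between calls to the robot, and variables do not carry over. Pictures are saved under pics/ and viewed, and the job is handed in when it is done.

```bash
mkdir -p pics; python3 - <<'E'
from rig import monitor,cams,ticket,robot
import cv2
print(robot.finger_overhang)
s=monitor.observe();print(s)
for c in("scene","top"):
    im=cams.read_camera(c);cv2.imwrite(f"pics/{c}0.png",im[:,:,::-1]);print(cams.camera_info(c))
E
```

```text
0.1734
{'time_s': 0.0, 'joint_positions': array([ 1.18109767,  0.38425929,  0.01637332,  1.37116774, -0.00629784,
        1.38815337, -0.0464966 ]), 'joint_velocities': array([-2.72152332e-04, -2.67502745e-04,  1.20324359e-03,  2.63746520e-04,
       -7.66665178e-05,  4.09228680e-05, -8.20428592e-04]), 'effort': array([ 3.82502121e-04, -6.27598000e+01,  8.44537038e-01, -3.71837854e+01,
        1.64755806e-02,  1.38076488e-02,  3.97871543e-05]), 'position': array([ 0.20062282, -0.59176023,  0.40365918]), 'tool_rot': array([[ 9.47053004e-01,  3.21076587e-01, -6.57229539e-04],
       [ 3.21077258e-01, -9.47051249e-01,  1.82355864e-03],
       [-3.69280708e-05, -1.93802815e-03, -9.99998121e-01]]), 'ft_force': array([-0.33103515, -0.38611329,  0.69094385]), 'torque': array([-1.43746812e-02, -7.50854604e-05, -2.09866130e-02]), 'gripper_width': 0.08534608356113232}
{'mtx': array([[532.3695717 ,   0.        , 276.26740379],
       [  0.        , 532.3695717 , 214.89785547],
       [  0.        ,   0.        ,   1.        ]]), 'k1': 0.06687715631408019, 'world_to_cam': array([[-0.84393244,  0.53635015,  0.01032238,  0.43508325],
       [ 0.33855802,  0.54744058, -0.76530208, -0.12328733],
       [-0.41612077, -0.64236853, -0.64358851,  1.65899292],
       [ 0.        ,  0.        ,  0.        ,  1.        ]])}
{'mtx': array([[437.69216182,   0.        , 280.39407136],
       [  0.        , 437.69216182, 211.98100356],
       [  0.        ,   0.        ,   1.        ]]), 'k1': 0.025571502423520104, 'world_to_cam': array([[-0.0130706 , -0.99959661,  0.02521444, -0.02927455],
       [-0.99347789,  0.01012572, -0.1135744 ,  0.51738015],
       [ 0.11327327, -0.02653447, -0.99320949,  0.98218794],
       [ 0.        ,  0.        ,  0.        ,  1.        ]])}
```

View pics/scene0.png

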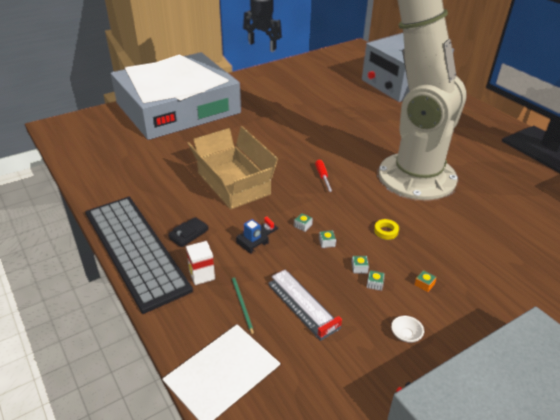

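View pics/top0.png

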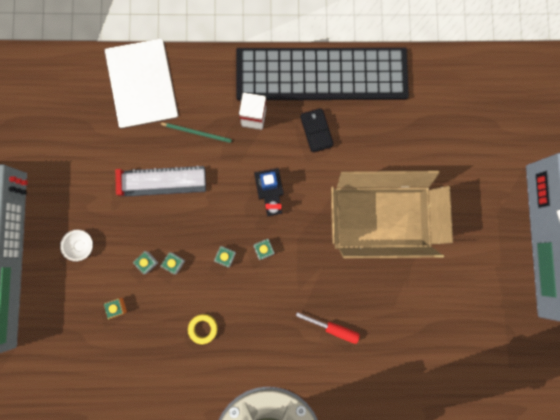

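```bash
cat > h.py <<'E'
from rig import monitor,cams,ticket,robot
import numpy as np,cv2
I={c:cams.camera_info(c) for c in("scene","top")}
def ray(c,px):
    i=I[c];K=i["mtx"];d=np.array([(px[0]-K[0,2])/K[0,0],(px[1]-K[1,2])/K[1,1]])
    u=d.copy()
    for _ in range(20):u=d/(1+i["k1"]*(u@u))
    W=i["world_to_cam"];R=W[:3,:3];t=W[:3,3]
    return -R.T@t,R.T@np.array([u[0],u[1],1])
def atz(c,px,z):
    o,d=ray(c,px);return o+d*(z-o[2])/d[2]
def tri(pt,ps):
    o1,d1=ray("top",pt);o2,d2=ray("scene",ps)
    A=np.stack([d1,-d2],1);s=np.linalg.lstsq(A,o2-o1,rcond=None)[0]
    a=o1+s[0]*d1;b=o2+s[1]*d2
    return (a+b)/2,np.linalg.norm(a-b)
def proj(c,p):
    i=I[c];W=i["world_to_cam"];q=W[:3,:3]@np.array(p)+W[:3,3];u=q[:2]/q[2]
    u=u*(1+i["k1"]*(u@u));K=i["mtx"];return np.array([K[0,0]*u[0]+K[0,2],K[1,1]*u[1]+K[1,2]])
S=np.array([560,420])
def shot(c,box,sc,name,pts=()):
    im=cams.read_camera(c)[:,:,::-1]
    x0,y0,x1,y1=box
    o=cv2.resize(np.ascontiguousarray(im[y0:y1,x0:x1]),None,fx=sc,fy=sc,interpolation=cv2.INTER_CUBIC)
    for p in pts:
        q=(proj(c,p)-[x0,y0]+.5)*sc
        cv2.drawMarker(o,tuple(int(v) for v in q),(255,0,255),cv2.MARKER_CROSS,8,1)
    cv2.imwrite("pics/"+name,o)
def tool():
    s=monitor.observe();R=s["tool_rot"]
    print("t",s["time_s"].__round__(2),"pos",s["position"].round(4),"x",R[:,0].round(3),"y",R[:,1].round(3),"w",round(s["gripper_width"]*1e3,1),"F",s["ft_force"].round(1))
    return s
E
python3 - <<'E'
from h import *
for c in("top","scene"):
    shot(c,(0,0,560,420),1,f"n_{c}.png")
    for q in("rail","carriage","knob_grip","carton","led_1"):
        for d in cams.pinpoint(c,q)[:5]:
            p=np.array(d["xy"])*S;print(c,q,p.round(1),round(d["confidence"],2),atz(c,p,0.0375 if q=="knob_grip" else 0).round(4))
shot("top",(100,140,300,280),4,"crop0.png")
E
```

```text
top rail [161.8 181.7] 0.83 [0.5958 0.2452 0.    ]
top carriage [265.7 183.2] 0.83 [ 0.5902 -0.0018  0.    ]
top carriage [262.8 250. ] 0.49 [0.4308 0.0065 0.    ]
top knob_grip [380.2 218.6] 0.63 [ 0.4984 -0.2646  0.0375]
top knob_grip [272.8 205.9] 0.53 [ 0.5304 -0.0178  0.0375]
top carton [380.4 215.9] 0.67 [ 0.5086 -0.275   0.    ]
top led_1 [174.5 263.9] 0.75 [0.4012 0.2124 0.    ]
top led_1 [263.3 250.5] 0.68 [0.4296 0.0053 0.    ]
top led_1 [226.8 256.1] 0.62 [0.4175 0.091  0.    ]
top led_1 [119.1 305.9] 0.57 [0.3075 0.3366 0.    ]
top led_1 [143.8 260.3] 0.52 [0.4105 0.2833 0.    ]
scene rail [305. 308.] 0.89 [ 0.5971  0.2535 -0.    ]
scene carriage [253.8 244.1] 0.6 [0.5881 0.003  0.    ]
scene knob_grip [184.1 237.2] 0.37 [ 0.7471 -0.0793  0.0375]
scene carton [305. 307.] 0.74 [0.5955 0.2512 0.    ]
scene carton [232.6 183. ] 0.57 [ 0.5048 -0.2641  0.    ]
scene led_1 [375.6 284.1] 0.77 [ 0.4072  0.2828 -0.    ]
scene led_1 [356.1 265. ] 0.75 [0.4063 0.2068 0.    ]
scene led_1 [421.5 282.8] 0.74 [0.3086 0.3384 0.    ]
scene led_1 [191.3 237.4] 0.64 [ 0.7169 -0.108   0.    ]
scene led_1 [326.1 239.4] 0.62 [0.4139 0.0893 0.    ]
```

View pics/crop0.png

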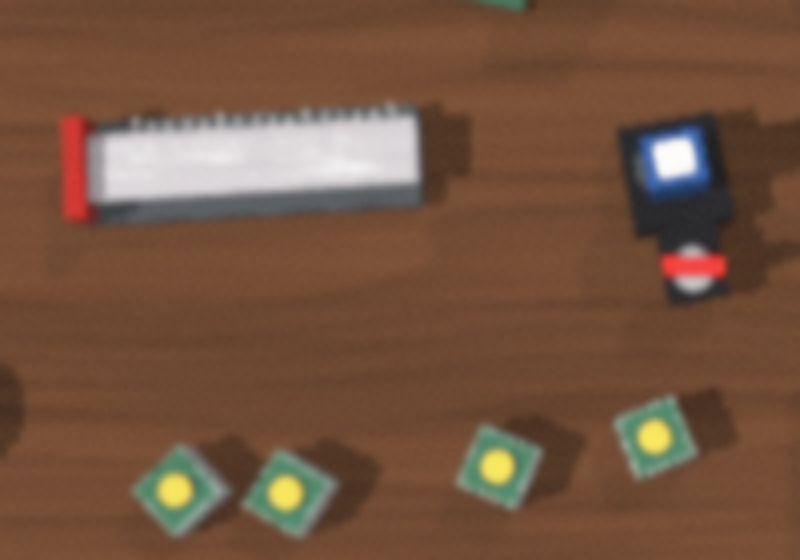

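```bash
python3 - <<'E'
from h import *
shot("top",(115,150,215,210),8,"rail_t.png")
shot("scene",(255,255,355,345),8,"rail_s.png")
shot("top",(245,160,295,220),10,"car_t.png")
shot("scene",(225,205,295,260),10,"car_s.png")
E
```

```text
(no output)
```

View pics/rail_t.png

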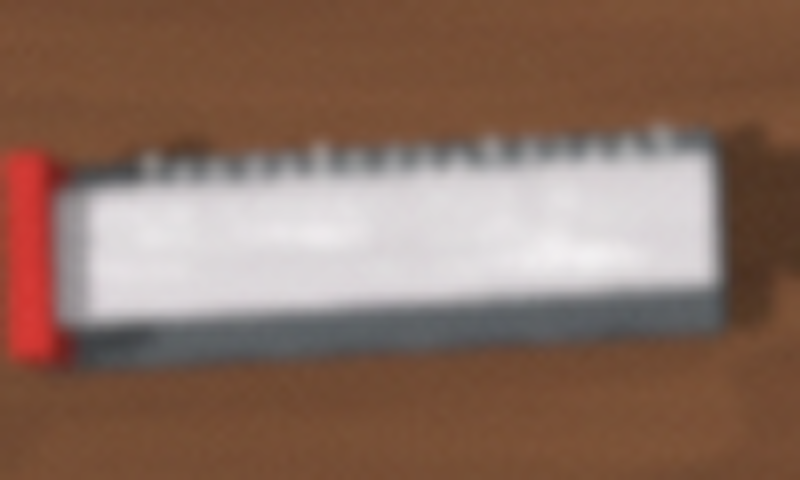

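View pics/rail_s.png

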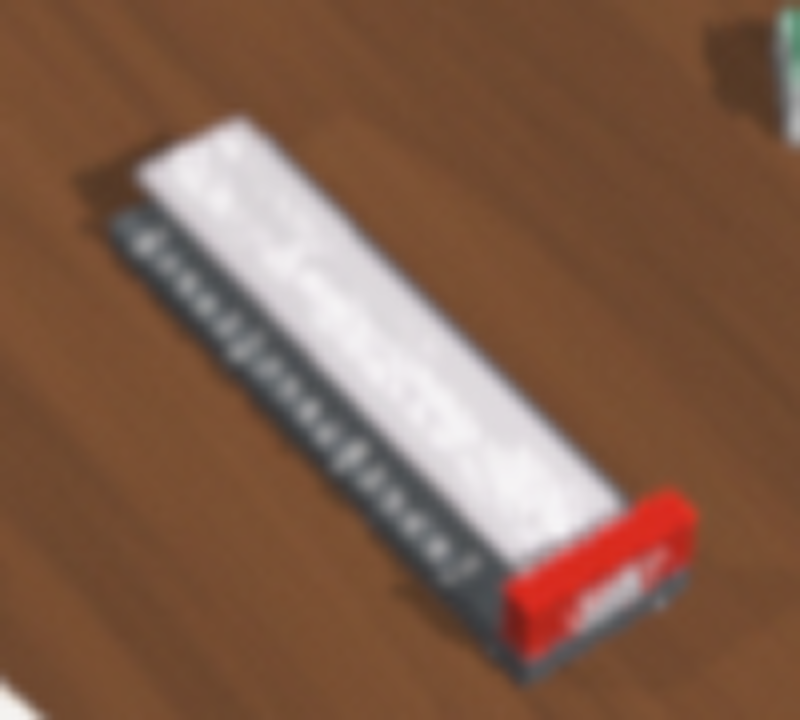

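View pics/car_t.png

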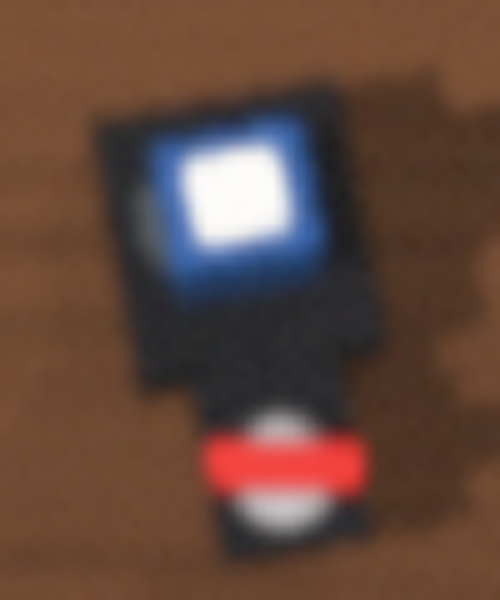

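View pics/car_s.png

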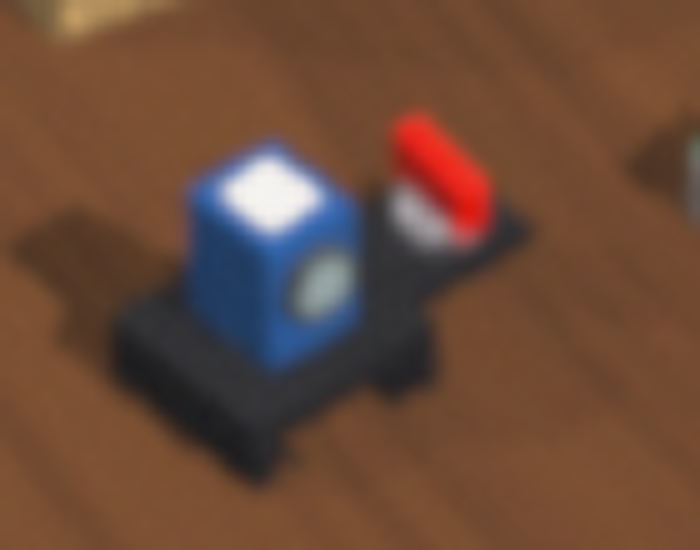

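```bash
cat >> h.py <<'E'
from scipy.optimize import least_squares
def fit(obs,x0,z=0,names=None,fz=False):
    # obs: (cam, px, (x,y,z) mm in body)
    def f(p):
        c,s=np.cos(p[2]),np.sin(p[2]);zz=p[3] if fz else z
        return np.concatenate([proj(k,[p[0]+(c*b[0]-s*b[1])/1e3,p[1]+(s*b[0]+c*b[1])/1e3,zz+b[2]/1e3])-np.array(u) for k,u,b in obs])
    r=least_squares(f,list(x0)+([z] if fz else []),loss="soft_l1",f_scale=.7)
    return r.x,f(r.x).reshape(-1,2)
def cr(x0,y0,s):
    return lambda u,v:(x0+u/s-.5,y0+v/s-.5)
E
python3 - <<'E'
from h import *
T=cr(115,150,8);Sc=cr(255,255,8)
o=[("top",T(718,150),(-100,-19,26)),("top",T(722,288),(-100,19,26)),("top",T(724,330),(-100,30,12)),("top",T(10,152),(100,-30,34)),("top",T(48,150),(88,-30,34)),("top",T(10,362),(100,30,34)),("top",T(50,360),(88,30,34)),("top",T(714,135),(-100,-30,12)),
("scene",Sc(240,118),(-100,19,26)),("scene",Sc(135,172),(-100,-19,26)),("scene",Sc(110,225),(-100,-30,12)),("scene",Sc(695,515),(100,30,34)),("scene",Sc(672,490),(88,30,34))]
for sub in(o,o[:8],o[8:]):
    p,r=fit(sub,(.595,.245,1.57));print(p.round(4));print(r.round(1).tolist())
T=cr(245,160,10);Sc=cr(225,205,10)
o=[("top",T(97,125),(30,-32,23)),("top",T(335,80),(-30,-32,23)),("top",T(380,345),(-30,32,23)),("top",T(145,390),(30,32,23)),("top",T(237,195),(0,0,65)),("top",T(150,140),(17,-15,65)),("top",T(303,118),(-17,-15,65)),
("scene",Sc(270,143),(-17,15,65)),("scene",Sc(360,205),(17,15,65)),("scene",Sc(272,238),(17,-15,65)),("scene",Sc(190,190),(-17,-15,65)),("scene",Sc(118,320),(-30,-32,23))]
for sub in(o,o[:7],o[7:]):
    p,r=fit(sub,(.59,0,1.6));print(p.round(4));print(r.round(1).tolist())
E
```

```text
[0.5961 0.2425 1.6228]
[[-1.1, 0.8], [-0.9, -0.5], [-0.0, -0.1], [-0.9, 0.1], [-0.3, 0.0], [-0.3, -0.4], [0.1, -0.5], [0.1, -0.7], [-0.1, -0.8], [0.3, -1.1], [-0.3, -1.9], [0.2, -1.5], [-0.4, -1.9]]
[0.5956 0.2416 1.6219]
[[-0.7, 1.0], [-0.5, -0.2], [0.4, 0.2], [-0.5, 0.2], [0.1, 0.2], [0.1, -0.3], [0.5, -0.3], [0.5, -0.4]]
[0.5985 0.2463 1.6204]
[[-0.0, 0.5], [0.4, 0.2], [-0.3, -0.5], [0.3, 0.1], [-0.4, -0.3]]
[ 0.5871 -0.0075  1.7449]
[[-1.2, -0.2], [0.1, -0.2], [0.7, -0.3], [-1.1, -0.2], [-0.2, 0.4], [-0.1, 0.8], [-0.6, 0.3], [0.3, -1.2], [-0.2, -1.1], [-0.2, 0.8], [-0.5, -0.9], [-1.0, -1.5]]
[ 0.5872 -0.0082  1.74  ]
[[-0.8, -0.3], [0.5, -0.2], [0.9, -0.3], [-0.8, -0.3], [0.1, 0.3], [0.2, 0.7], [-0.2, 0.2]]
[ 0.5882 -0.004   1.7718]
[[0.4, -0.3], [0.2, -0.3], [0.3, 1.7], [-0.3, 0.1], [-0.8, -0.3]]
```

```bash
python3 -m creep '[[37,-28.6,0,0,60],[37,-28.6,0,0,60],[37,-28.6,0,0,60],[37,-28.6,0,0,60],[37,-28.6,0,0,60],[37,-28.6,0,0,60],[37,-28.6,0,0,60],[37,-28.6,0,0,60],[37,-28.6,0,0,60],[37,-28.6,0,0,60],[37,-28.6,0,0,60],[37,-28.6,0,0,60],[37,-28.6,0,0,60],[37,-28.6,0,0,60],[36,-28.6,0,0,60]]'; python3 -m creep '[[0,0,0,-0.142,50],[0,0,0,-0.142,50],[0,0,0,-0.142,50],[0,0,0,-0.142,50],[0,0,0,-0.142,50],[0,0,0,-0.142,50],[0,0,0,-0.142,50],[0,0,0,-0.142,50],[0,0,0,-0.142,50],[0,0,0,-0.142,50],[0,0,0,0,50],[0,0,0,0,50]]'; python3 -c "
from h import *
tool();shot('top',(180,100,380,250),4,'t1.png');shot('scene',(160,100,360,250),4,'s1.png')"
```

```text
time_s: 2.45
position: [0.5884, -0.0062, 0.4049]
tool_rot: [[0.947, 0.321, 0.001], [0.321, -0.947, -0.0], [0.001, 0.0, -1.0]]
ft_force: [0.6, -1.3, 0.1]
gripper_width: 0.0598
time_s: 3.65
position: [0.5876, -0.0079, 0.4047]
tool_rot: [[-0.171, 0.985, -0.0], [0.985, 0.171, 0.0], [0.0, 0.0, -1.0]]
ft_force: [-0.2, 1.2, -0.2]
gripper_width: 0.0499
t 3.65 pos [ 0.5876 -0.0079  0.4047] x [-0.171  0.985  0.   ] y [0.985 0.171 0.   ] w 49.9 F [-0.2  1.2 -0.2]
```

```bash
python3 -m creep '[[0,0,40,0,52],[0,0,40,0,52],[0,0,20,0,52],[0,0,0,0,52]]'; python3 -c "
from h import *
tool();shot('top',(220,110,330,210),6,'t1.png');shot('scene',(190,150,310,270),6,'s1.png')"
```

```text
time_s: 4.15
position: [0.5864, -0.0081, 0.3014]
tool_rot: [[-0.173, 0.985, -0.006], [0.985, 0.173, 0.0], [0.001, -0.006, -1.0]]
ft_force: [1.0, 1.1, 0.1]
gripper_width: 0.0519
t 4.15 pos [ 0.5864 -0.0081  0.3014] x [-0.173  0.985  0.001] y [ 0.985  0.173 -0.006] w 51.9 F [1.  1.1 0.1]
```

View pics/t1.png

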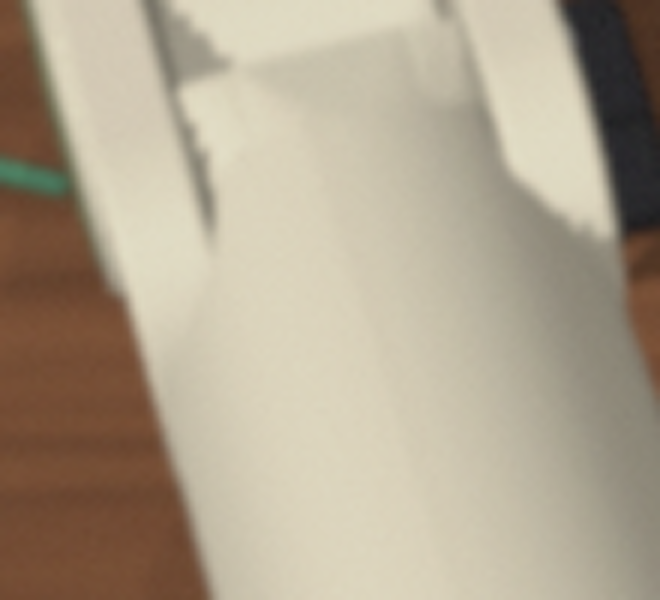

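View pics/s1.png

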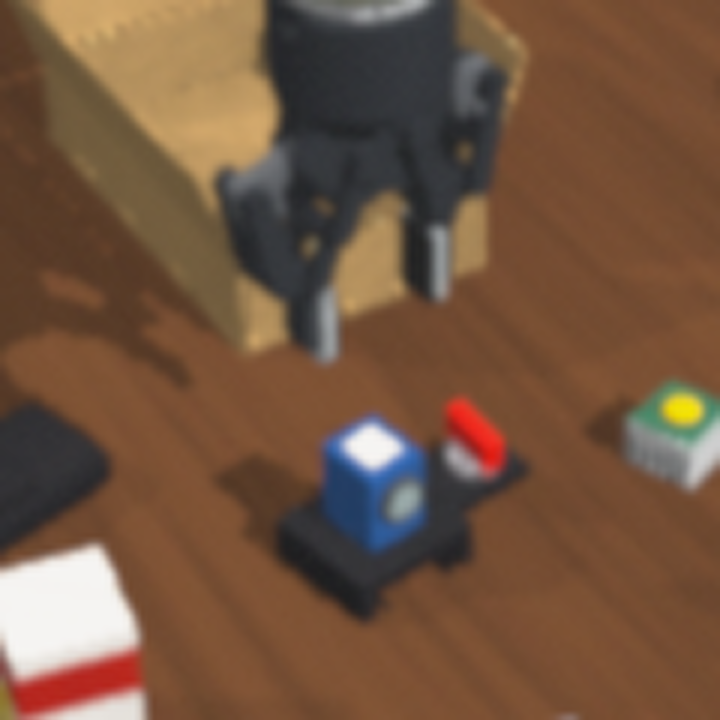

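```bash
python3 -c "
from h import *
s=tool();p=s['position'];R=s['tool_rot']
for h in (.1604,.1734):
  for sg in(-1,1):
    for dx in (-11,11):
      for w in (26,):
        q=p+R@np.array([dx/1e3,sg*w/1e3,h]);print(h,sg,dx,((proj('scene',q)-[190,150]+.5)*6).round(0))
"
```

```text
t 4.25 pos [ 0.5879 -0.0076  0.3054] x [-0.174  0.985  0.   ] y [0.985 0.174 0.   ] w 52.1 F [ 0.3 -0.5  0.2]
0.1604 -1 -11 [397. 260.]
0.1604 -1 11 [432. 284.]
0.1604 1 -11 [302. 311.]
0.1604 1 11 [336. 336.]
0.1734 -1 -11 [398. 284.]
0.1734 -1 11 [432. 308.]
0.1734 1 -11 [303. 336.]
0.1734 1 11 [337. 361.]
```

```bash
python3 -m creep '[[1,0,35,0,52],[0,0,30,0,52],[0,0,20,0,52],[0,0,10,0,52],[0,0,6,0,52],[0,0,0,0,52],[0,0,0,0,52]]'; python3 -c "
from h import *
tool();shot('scene',(190,150,310,270),6,'s2.png')"
```

```text
time_s: 4.95
position: [0.5881, -0.0066, 0.2052]
tool_rot: [[-0.175, 0.985, 0.002], [0.985, 0.175, 0.0], [-0.0, 0.002, -1.0]]
ft_force: [0.2, 0.0, 0.4]
gripper_width: 0.0522
t 4.95 pos [ 0.5881 -0.0066  0.2052] x [-0.175  0.985 -0.   ] y [0.985 0.175 0.002] w 52.2 F [0.2 0.  0.4]
```

View pics/s2.png

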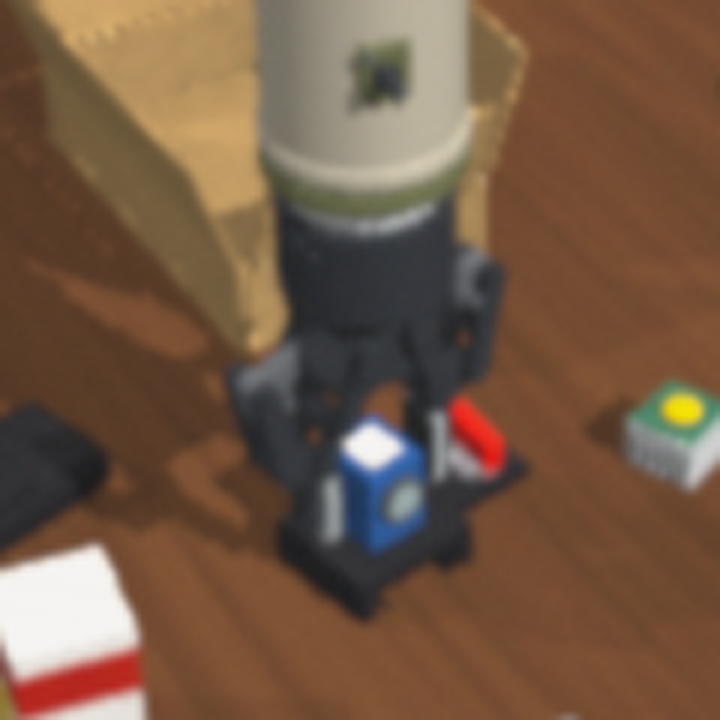

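Fingers straddle the blue head (crop about 330 to 440 columns), with the knob clear on the outside. Closing.

```bash
python3 -m creep '[[0,0,0,0,40],[0,0,0,0,30],[0,0,0,0,15],[0,0,0,0,15],[0,0,0,0,15],[0,0,0,0,15],[0,0,0,0,15],[0,0,0,0,15]]'; python3 -m creep '[[0,0,-5,0,15],[0,0,-10,0,15],[0,0,-15,0,15],[0,0,-20,0,15],[0,0,0,0,15],[0,0,0,0,15]]'; python3 -c "
from h import *
tool();shot('scene',(190,150,310,270),6,'s3.png')"
```

```text
time_s: 5.8
position: [0.5877, -0.0067, 0.2045]
tool_rot: [[-0.175, 0.985, 0.001], [0.985, 0.175, -0.0], [-0.0, 0.001, -1.0]]
ft_force: [-1.0, -0.7, 6.6]
gripper_width: 0.0295
time_s: 6.4
position: [0.5876, -0.0068, 0.2543]
tool_rot: [[-0.175, 0.985, 0.001], [0.985, 0.175, -0.0], [-0.0, 0.001, -1.0]]
ft_force: [-0.3, -0.6, -4.3]
gripper_width: 0.0292
t 6.4 pos [ 0.5876 -0.0068  0.2543] x [-0.175  0.985 -0.   ] y [0.985 0.175 0.001] w 29.2 F [-0.3 -0.6 -4.3]
```

View pics/s3.png

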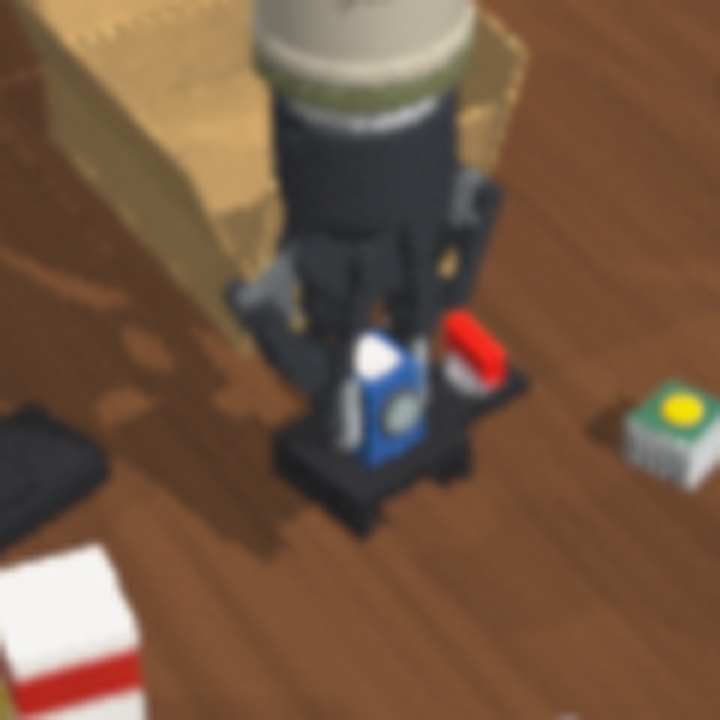

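```bash
python3 -m creep '[[10,3.4,0,0,15],[20,6.8,0,0,15],[20,6.8,0,0,15],[20,6.8,0,0,15],[20,6.8,0,0,15],[10,3.4,0,0,15],[0,0,0,0.062,15],[0,0,0,0.062,15],[0,0,0,0,15],[0,0,0,0,15],[0,0,0,0,15]]'; python3 -c "
from h import *
s=tool();shot('scene',(215,200,355,340),5,'s4.png');shot('top',(110,120,290,240),4,'t4.png')
p=s['position'];g=np.array([.6036,.0977]);d=g-p[:2];R=s['tool_rot'];print((R.T@np.array([d[0],d[1],0])*1e3).round(2),np.arctan2(R[1,0],R[0,0]))
"
```

```text
time_s: 7.55
position: [0.6033, 0.0975, 0.2535]
tool_rot: [[-0.053, 0.999, -0.0], [0.999, 0.053, -0.0], [-0.0, -0.0, -1.0]]
ft_force: [-0.4, -0.2, -3.4]
gripper_width: 0.0291
t 7.55 pos [0.6033 0.0975 0.2535] x [-0.053  0.999 -0.   ] y [ 0.999  0.053 -0.   ] w 29.1 F [-0.4 -0.2 -3.4]
[ 0.17  0.27 -0.  ] 1.6240389951547614
```

View pics/s4.png

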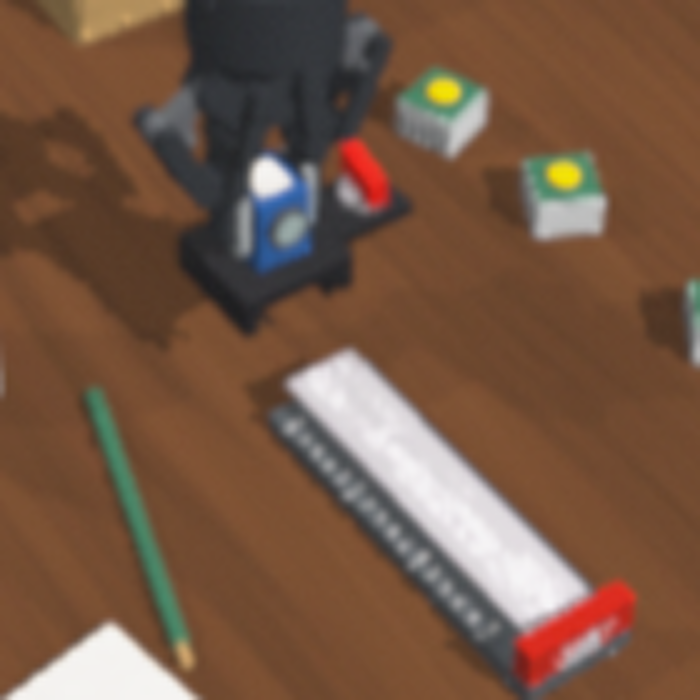

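View pics/t4.png

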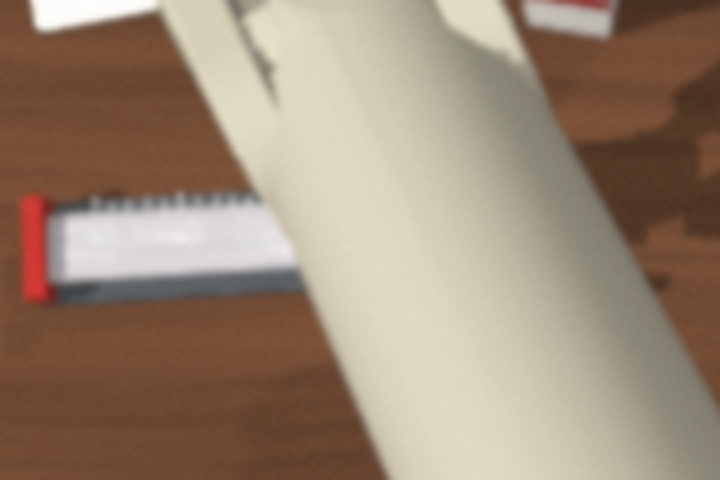

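```bash
python3 -m creep '[[0,0,10,0,15],[0,0,15,0,15],[0,0,10,0,15],[0,0,0,0,15],[0,0,0,0,15],[0,0,0,0,15]]'; python3 -c "
from h import *
s=tool();shot('scene',(225,220,325,310),8,'s5.png')
"
```

```text
time_s: 8.25
position: [0.6036, 0.0978, 0.2191]
tool_rot: [[-0.052, 0.999, 0.001], [0.999, 0.052, 0.0], [0.0, 0.001, -1.0]]
ft_force: [-0.0, 0.4, -3.3]
gripper_width: 0.0294
t 8.25 pos [0.6036 0.0978 0.2191] x [-0.052  0.999  0.   ] y [0.999 0.052 0.001] w 29.4 F [-0.   0.4 -3.3]
```

View pics/s5.png

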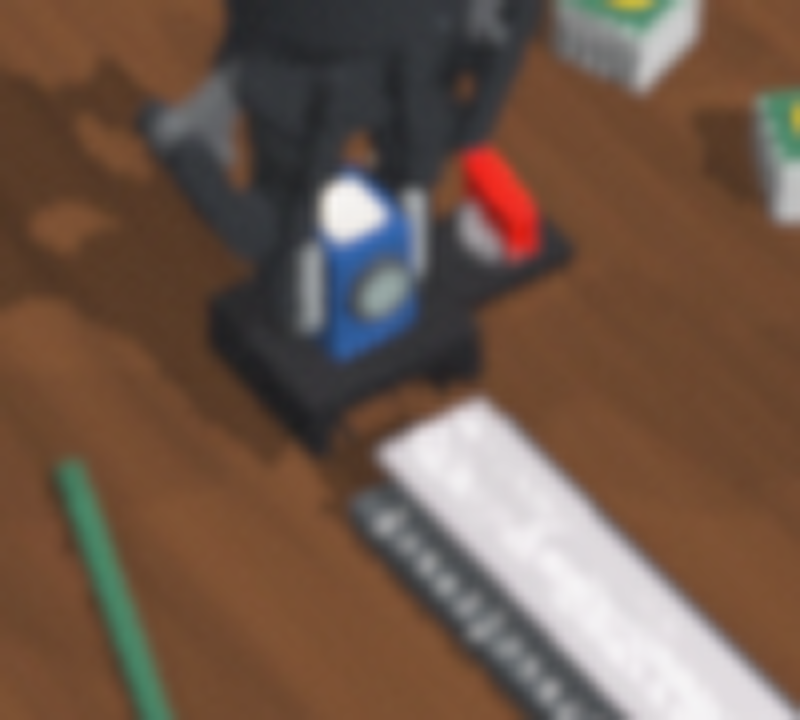

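```bash
python3 - <<'E'
from h import *
Sc=cr(225,220,8)
o=[("scene",Sc(335,358),(17,-15,23)),("scene",Sc(415,313),(17,15,23)),("scene",Sc(327,240),(17,-15,65)),("scene",Sc(408,222),(17,15,65)),("scene",Sc(212,318),(-30,-32,23)),("scene",Sc(478,377),(30,32,0)),("scene",Sc(316,455),(30,-32,0))]
p,r=fit(o,(.60,.1,1.62),z=.0146);print(p.round(4),r.round(1).tolist())
# fix yaw: rail s-frame from scene-only fit
rl=np.array([.5985,.2463,1.6220])
c,s=np.cos(rl[2]),np.sin(rl[2]);d=p[:2]-rl[:2];print("rail frame",c*d[0]+s*d[1],-s*d[0]+c*d[1])
for f in ((17,-15,23),(17,15,23),(30,32,0),(30,-32,0),(-30,-32,23)):
    # predicted if at s=-145,y=0 of scene rail
    q=np.array([-145+f[0],f[1]]);w=[rl[0]+(c*q[0]-s*q[1])/1e3,rl[1]+(s*q[0]+c*q[1])/1e3,.0146+f[2]/1e3]
    print(f,((proj("scene",w)-[225,220]+.5)*8).round(0))
E
```

```text
[0.6048 0.0976 1.6396] [[-0.2, -0.0], [-0.3, 0.5], [0.8, 2.4], [0.8, -0.4], [-1.3, -3.1], [0.3, -0.7], [-0.3, 0.5]]
rail frame -0.1487800723905157 0.0012752047037524871
(17, -15, 23) [336. 367.]
(17, 15, 23) [416. 327.]
(30, 32, 0) [484. 382.]
(30, -32, 0) [314. 468.]
(-30, -32, 23) [205. 300.]
```

```bash
python3 - <<'E'
from h import *
Sc=cr(225,220,8)
a=atz("scene",Sc((485+378)/2,(400+450)/2),.026)
b=atz("scene",Sc(397,416),.0146)
h=atz("scene",Sc(375,335.5),.0376)
for yaw in(1.612,1.6228,1.632):
    n=np.array([-np.sin(yaw),np.cos(yaw)])
    print(yaw,[(n@(q-a)[:2]*1e3).round(2) for q in(b,h)], a.round(4),b.round(4),h.round(4))
shot("scene",(260,235,300,280),16,"s6.png")
E
```

```text
1.612 [np.float64(-0.24), np.float64(0.83)] [0.6023 0.1459 0.026 ] [0.6033 0.128  0.0146] [0.6028 0.1142 0.0376]
1.6228 [np.float64(-0.05), np.float64(1.17)] [0.6023 0.1459 0.026 ] [0.6033 0.128  0.0146] [0.6028 0.1142 0.0376]
1.632 [np.float64(0.12), np.float64(1.47)] [0.6023 0.1459 0.026 ] [0.6033 0.128  0.0146] [0.6028 0.1142 0.0376]
```

View pics/s6.png

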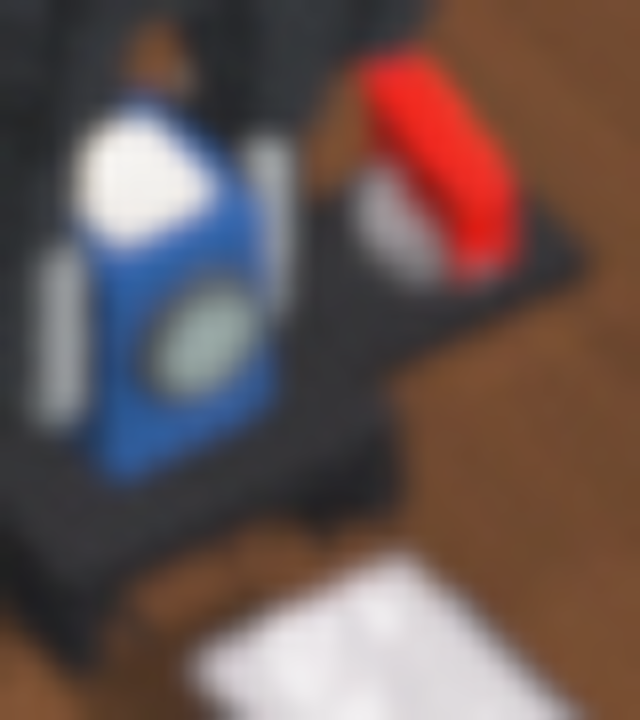

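```bash
python3 -m creep '[[5,0.4,0.7,0,15],[5,0,0,0,15],[4,0,0,0,15],[3,0,0,0,15],[3,0,0,0,15],[3,0,0,0,15],[0,0,0,0,15]]'; python3 -c "
from h import *
s=tool();print(s['torque'].round(2));shot('scene',(225,220,325,310),8,'s7.png')
"
```

```text
time_s: 9.05
position: [0.6025, 0.1213, 0.218]
tool_rot: [[-0.053, 0.999, -0.0], [0.999, 0.053, 0.0], [0.0, -0.0, -1.0]]
ft_force: [0.4, -0.1, -2.6]
gripper_width: 0.0291
t 9.05 pos [0.6025 0.1213 0.218 ] x [-0.053  0.999  0.   ] y [ 0.999  0.053 -0.   ] w 29.1 F [ 0.4 -0.1 -2.6]
[ 0.03 -0.   -0.  ]
```

View pics/s7.png

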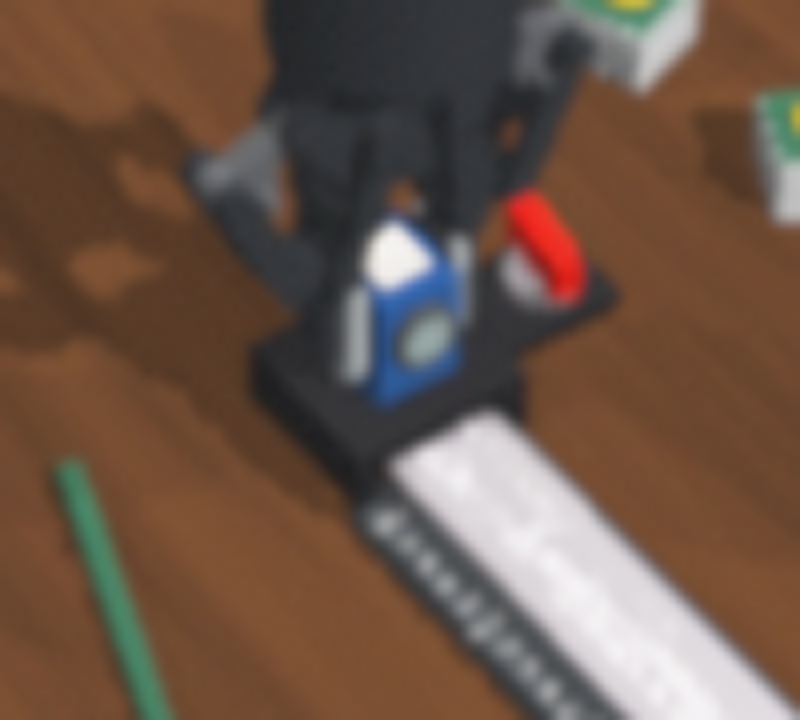

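```bash
python3 -m creep '[[3,0,0,0,15],[4,0,0,0,15],[5,0,0,0,15],[5,0,0,0,15],[5,0,0,0,15],[5,0,0,0,15],[5,0,0,0,15],[0,0,0,0,15]]'; python3 -c "
from h import *
s=tool();print(s['torque'].round(2))
"
```

```text
time_s: 9.9
position: [0.6007, 0.1538, 0.2181]
tool_rot: [[-0.053, 0.999, 0.0], [0.999, 0.053, 0.001], [0.001, 0.0, -1.0]]
ft_force: [0.1, 0.3, -5.2]
gripper_width: 0.0292
t 9.9 pos [0.6007 0.1538 0.2181] x [-0.053  0.999  0.001] y [0.999 0.053 0.   ] w 29.2 F [ 0.1  0.3 -5.2]
[0.03 0.02 0.05]
```

```bash
python3 -m creep '[[8,0,0,0,15],[8,0,0,0,15],[8,0,0,0,15],[8,0,0,0,15],[8,0,0,0,15],[8,0,0,0,15],[8,0,0,0,15],[8,0,0,0,15],[0,0,0,0,15]]'; python3 -m creep '[[8,0,0,0,15],[8,0,0,0,15],[8,0,0,0,15],[8,0,0,0,15],[8,0,0,0,15],[8,0,0,0,15],[6,0,0,0,15],[4,0,0,0,15],[0,0,0,0,15]]';  python3 -c "
from h import *
s=tool();print(s['torque'].round(2));shot('scene',(255,255,355,345),8,'s8.png')
"
```

```text
time_s: 10.8
position: [0.5971, 0.2184, 0.2182]
tool_rot: [[-0.054, 0.999, -0.0], [0.999, 0.054, 0.001], [0.001, 0.0, -1.0]]
ft_force: [-0.1, 0.6, -3.4]
gripper_width: 0.0291
time_s: 11.7
position: [0.5943, 0.2753, 0.218]
tool_rot: [[-0.053, 0.999, -0.0], [0.999, 0.053, 0.0], [0.0, -0.0, -1.0]]
ft_force: [0.2, 0.3, -3.9]
gripper_width: 0.0291
t 11.7 pos [0.5943 0.2753 0.218 ] x [-0.053  0.999  0.   ] y [ 0.999  0.053 -0.   ] w 29.1 F [ 0.2  0.3 -3.9]
[ 0.05  0.03 -0.01]
```

View pics/s8.png

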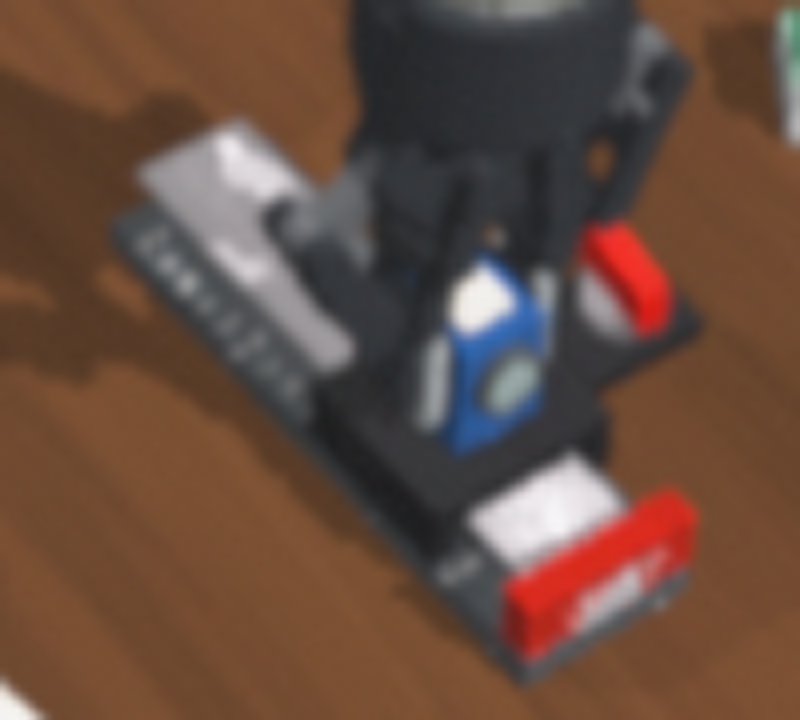

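```bash
python3 -m creep '[[6,0,0,0,15],[6,0,0,0,15],[5,0,0,0,15],[3,0,0,0,15],[2,0,0,0,15],[0,0,0,0,15]]'; python3 -m creep '[[1.5,0,0,0,15],[1.5,0,0,0,15]]'; python3 -m creep '[[1,0,0,0,15],[0,0,0,0,15]]'
```

```text
time_s: 12.35
position: [0.5933, 0.2968, 0.218]
tool_rot: [[-0.053, 0.999, -0.0], [0.999, 0.053, 0.0], [0.0, -0.0, -1.0]]
ft_force: [-0.2, -1.0, -3.7]
gripper_width: 0.0292
time_s: 12.55
position: [0.5934, 0.2991, 0.218]
tool_rot: [[-0.052, 0.999, 0.0], [0.999, 0.052, -0.0], [-0.0, 0.0, -1.0]]
ft_force: [0.8, -0.9, -4.0]
gripper_width: 0.0293
time_s: 12.75
position: [0.5932, 0.3006, 0.2181]
tool_rot: [[-0.052, 0.999, -0.0], [0.999, 0.052, 0.0], [0.0, 0.0, -1.0]]
ft_force: [0.3, -0.1, -3.4]
gripper_width: 0.0297
```

```bash
python3 -m creep '[[1,0,0,0,15],[0,0,0,0,15]]';python3 -m creep '[[1,0,0,0,15],[0,0,0,0,15]]';python3 -m creep '[[1,0,0,0,15],[0,0,0,0,15]]'
```

```text
time_s: 12.95
position: [0.5931, 0.3015, 0.2181]
tool_rot: [[-0.052, 0.999, -0.0], [0.999, 0.052, 0.0], [0.0, 0.0, -1.0]]
ft_force: [0.3, 0.4, -3.3]
gripper_width: 0.0293
time_s: 13.15
position: [0.5932, 0.3022, 0.218]
tool_rot: [[-0.052, 0.999, 0.0], [0.999, 0.052, -0.001], [-0.001, 0.0, -1.0]]
ft_force: [-0.4, -1.8, -2.1]
gripper_width: 0.0294
time_s: 13.35
position: [0.5933, 0.3024, 0.218]
tool_rot: [[-0.051, 0.999, -0.0], [0.999, 0.051, -0.002], [-0.002, -0.0, -1.0]]
ft_force: [-1.6, -4.5, -1.1]
gripper_width: 0.0295
```

```bash
python3 -m creep '[[1,0,0.5,0,15],[-1.5,0,0,0,15],[0,0,0,0,25],[0,0,0,0,40],[0,0,0,0,50],[0,0,0,0,50],[0,0,0,0,50]]';python3 -m creep '[[0,0,-15,0,50],[0,0,-30,0,50],[0,0,-35,0,50],[0,0,0,0,50],[0,0,0,0,50]]'; python3 -c "
from h import *
s=tool();shot('scene',(265,235,365,325),8,'s9.png')
"
```

```text
time_s: 14.05
position: [0.593, 0.3035, 0.2179]
tool_rot: [[-0.053, 0.999, 0.001], [0.999, 0.053, 0.001], [0.001, 0.001, -1.0]]
ft_force: [-0.2, -0.4, 0.2]
gripper_width: 0.0498
time_s: 14.55
position: [0.5933, 0.3033, 0.3]
tool_rot: [[-0.052, 0.999, 0.003], [0.999, 0.052, 0.002], [0.002, 0.003, -1.0]]
ft_force: [0.3, -0.6, -0.7]
gripper_width: 0.0498
t 14.55 pos [0.5933 0.3033 0.3   ] x [-0.052  0.999  0.002] y [0.999 0.052 0.003] w 49.8 F [ 0.3 -0.6 -0.7]
```

View pics/s9.png

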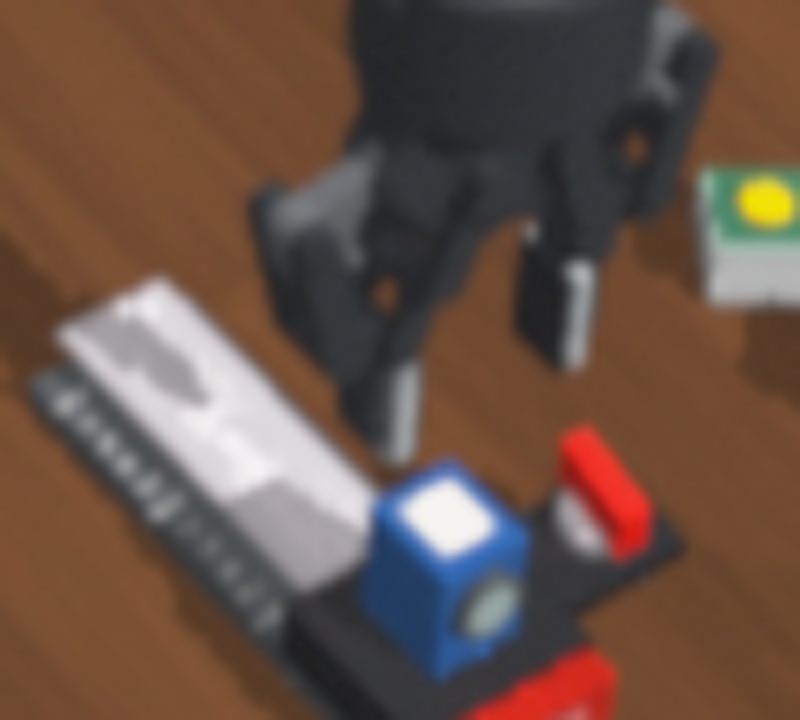

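```bash
python3 -m creep '[[-1.7,-20,0,0,32],[0,-20,0,0,32],[0,-19,0,0,32],[0,0,0,0.12,32],[0,0,20,0,32],[0,0,15,0,32],[0,0,0,0,32],[0,0,0,0,32]]'; python3 -c "
from h import *
s=tool();shot('scene',(265,235,365,325),8,'s10.png')
for q in cams.pinpoint('scene','knob_grip')[:3]: print((np.array(q['xy'])*S).round(1),q['confidence'],atz('scene',np.array(q['xy'])*S,.0505))
"
```

```text
time_s: 15.4
position: [0.5341, 0.298, 0.2618]
tool_rot: [[0.068, 0.998, -0.002], [0.998, -0.068, -0.001], [-0.001, -0.002, -1.0]]
ft_force: [-0.3, 0.5, 0.2]
gripper_width: 0.0318
t 15.4 pos [0.5341 0.298  0.2618] x [ 0.068  0.998 -0.001] y [ 0.998 -0.068 -0.002] w 31.8 F [-0.3  0.5  0.2]
[337.4 292.1] 0.61 [0.53369617 0.28806195 0.0505    ]
```

View pics/s10.png

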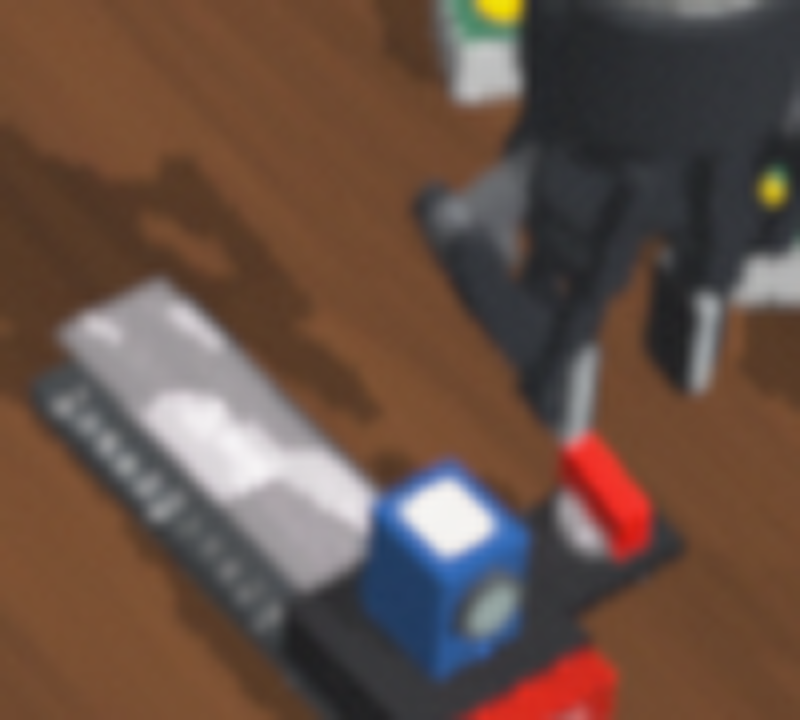

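```bash
python3 -c "
from h import *
print([((proj('scene',[.5341,.298,z])-[265,235]+.5)*8).round(0) for z in(.0585,.0505,.0425)])
print(((proj('scene',[.5341,.315,.0585])-[265,235]+.5)*8).round(0))
print(atz('scene',np.array([606,482])/8-.5+[265,235],.0585))"
```

```text
[array([606., 465.]), array([603., 484.]), array([601., 503.])]
[643. 504.]
[0.53797562 0.30303654 0.0585    ]
```

```bash
python3 -m creep '[[0.5,0.5,15,0,32],[0,0,15,0,32],[0,0,10,0,32],[0,0,5,0,32],[0,0,0,0,32],[0,0,0,0,20],[0,0,0,0,5],[0,0,0,0,5],[0,0,0,0,5],[0,0,0,0,5],[0,0,0,0,5],[0,0,0,0,5]]'; python3 -c "
from h import *
s=tool();print(s['torque'].round(2));shot('scene',(265,235,365,325),8,'s11.png')"
```

```text
time_s: 16.7
position: [0.5349, 0.2988, 0.218]
tool_rot: [[0.068, 0.998, 0.001], [0.998, -0.068, 0.001], [0.001, 0.001, -1.0]]
ft_force: [-0.5, 0.4, 4.7]
gripper_width: 0.008
t 16.7 pos [0.5349 0.2988 0.218 ] x [0.068 0.998 0.001] y [ 0.998 -0.068  0.001] w 8.0 F [-0.5  0.4  4.7]
[0.02 0.1  0.04]
```

View pics/s11.png

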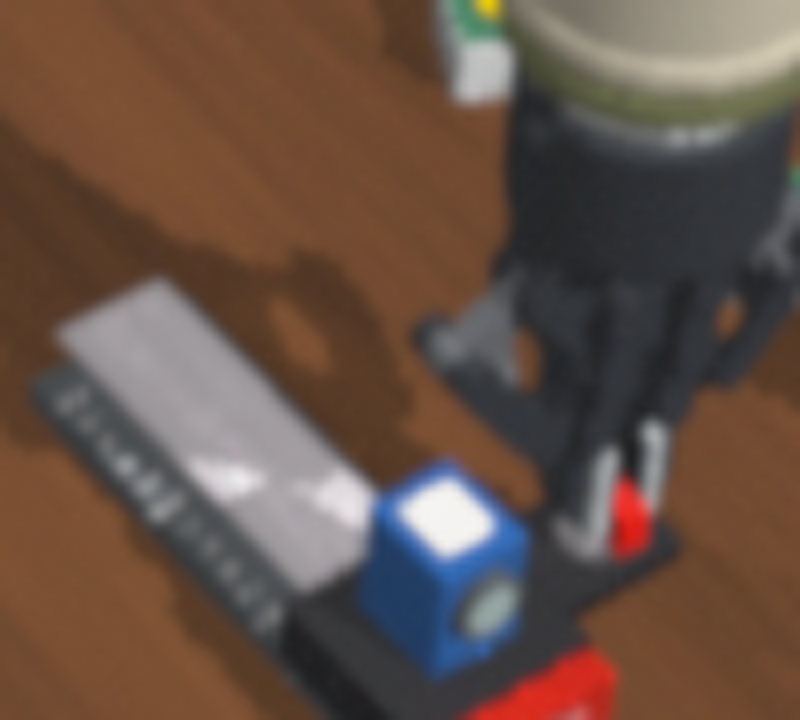

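```bash
python3 -m creep '[[0,0,0,0.13,5],[0,0,0,0.13,5],[0,0,0,0.13,5],[0,0,0,0.13,5],[0,0,0,0.13,5],[0,0,0,0.13,5],[0,0,0,0.13,5],[0,0,0,0.13,5],[0,0,0,0.13,5],[0,0,0,0,5]]'; python3 -c "
from h import *
s=tool();print(s['torque'].round(2));shot('scene',(265,235,365,325),8,'s12.png')"
```

```text
time_s: 17.75
position: [0.535, 0.2988, 0.218]
tool_rot: [[0.946, 0.325, 0.001], [0.325, -0.946, 0.0], [0.001, 0.0, -1.0]]
ft_force: [-0.2, -0.3, 4.1]
gripper_width: 0.0084
t 17.75 pos [0.535  0.2988 0.218 ] x [0.946 0.325 0.001] y [ 0.325 -0.946  0.   ] w 8.4 F [-0.2 -0.3  4.1]
[ 0.05 -0.13 -0.09]
```

View pics/s12.png

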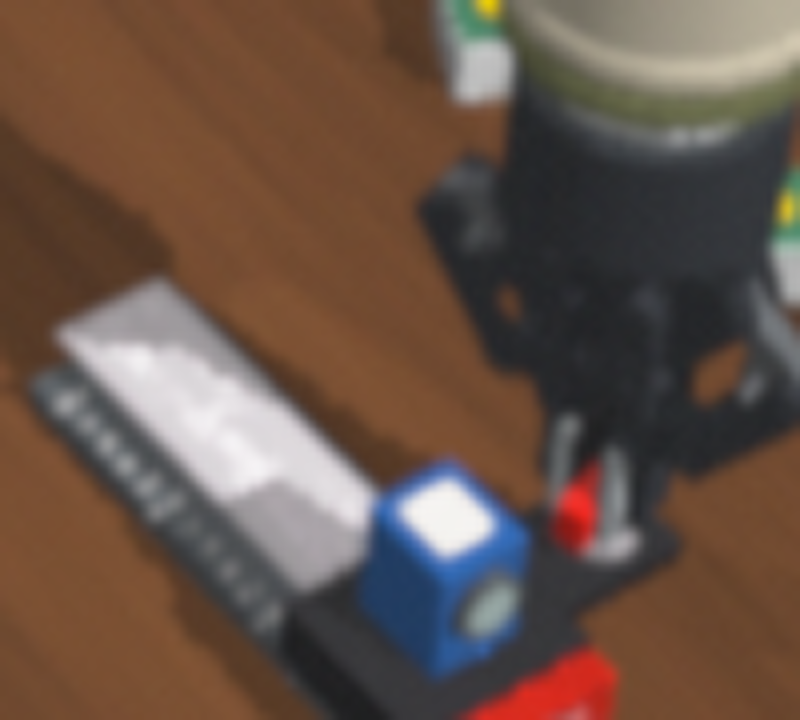

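```bash
python3 -m creep '[[0,0,0,0.1,5],[0,0,0,0.1,5],[0,0,0,0,5]]'; python3 -c "
from h import *
print(tool()['torque'].round(2))"; python3 -m creep '[[0,0,0,0.06,5],[0,0,0,0,5]]';  python3 -c "
from h import *
print(tool()['torque'].round(2))"
```

```text
time_s: 18.1
position: [0.535, 0.2987, 0.2179]
tool_rot: [[0.991, 0.134, 0.001], [0.134, -0.991, 0.0], [0.001, -0.0, -1.0]]
ft_force: [0.7, -0.2, 5.7]
gripper_width: 0.0083
t 18.1 pos [0.535  0.2987 0.2179] x [0.991 0.134 0.001] y [ 0.134 -0.991 -0.   ] w 8.3 F [ 0.7 -0.2  5.7]
[ 0.09 -0.15 -0.05]
time_s: 18.3
position: [0.5348, 0.2993, 0.2179]
tool_rot: [[0.997, 0.077, 0.001], [0.077, -0.997, 0.001], [0.001, -0.001, -1.0]]
ft_force: [-0.4, 2.9, 4.6]
gripper_width: 0.0085
t 18.3 pos [0.5348 0.2993 0.2179] x [0.997 0.077 0.001] y [ 0.077 -0.997 -0.001] w 8.5 F [-0.4  2.9  4.6]
[ 0.66 -0.21  0.13]
```

```bash
python3 -m creep '[[0,0,0,-0.04,5],[0,0,0,0,15],[0,0,0,0,30],[0,0,0,0,30],[0,0,0,0,30],[0,0,-20,0,30],[0,0,-40,0,30],[0,0,-40,0,60],[-25,-40,0,0,60],[-25,-40,0,0,60],[-25,-40,0,0,60],[-25,-40,0,0,60],[0,0,0,0,60]]'; python3 -c "
from h import *
s=tool()
shot('top',(100,140,300,280),4,'t12.png');shot('scene',(265,235,365,325),8,'s13.png')
for c in ('top','scene'):
  cams.read_camera(c)
  for d in cams.pinpoint(c,'led_1'): 
    p=np.array(d['xy'])*S;print(c,p.round(1),round(d['confidence'],2),atz(c,p,0).round(4))
"
```

```text
time_s: 19.6
position: [0.4103, 0.4526, 0.3179]
tool_rot: [[0.992, 0.125, -0.003], [0.125, -0.992, 0.004], [-0.003, -0.004, -1.0]]
ft_force: [0.3, 0.0, 0.0]
gripper_width: 0.0603
t 19.6 pos [0.4103 0.4526 0.3179] x [ 0.992  0.125 -0.003] y [ 0.125 -0.992 -0.004] w 60.3 F [0.3 0.  0. ]
top [118.8 309.7] 0.86 [0.2989 0.3371 0.    ]
top [175.7 264.7] 0.74 [0.3993 0.2096 0.    ]
top [263.5 250. ] 0.74 [0.4308 0.0049 0.    ]
top [225.7 255.6] 0.63 [0.4187 0.0936 0.    ]
top [146.3 264.5] 0.55 [0.4007 0.2772 0.    ]
scene [326.8 244.3] 0.78 [0.4238 0.1058 0.    ]
scene [421.6 283.4] 0.73 [0.3099 0.3401 0.    ]
scene [360.2 264.4] 0.63 [ 0.3961  0.2105 -0.    ]
scene [375.2 281.9] 0.62 [0.4032 0.2768 0.    ]
```

View pics/t12.png

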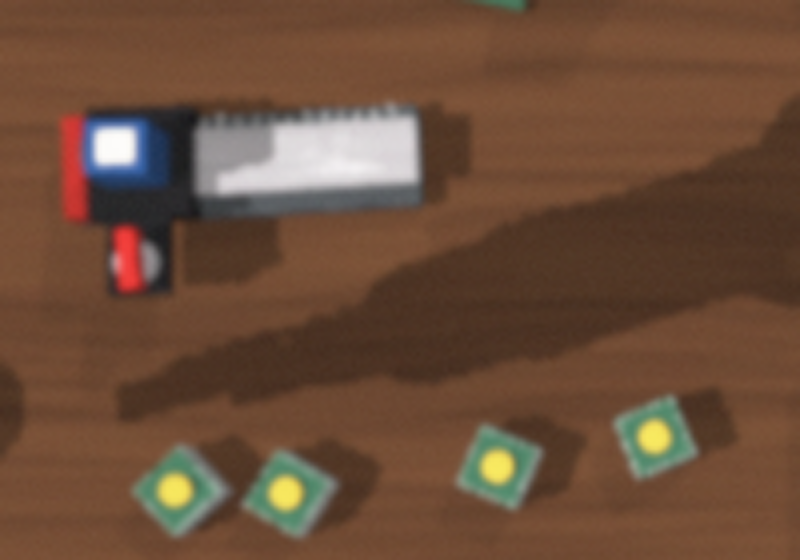

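View pics/s13.png

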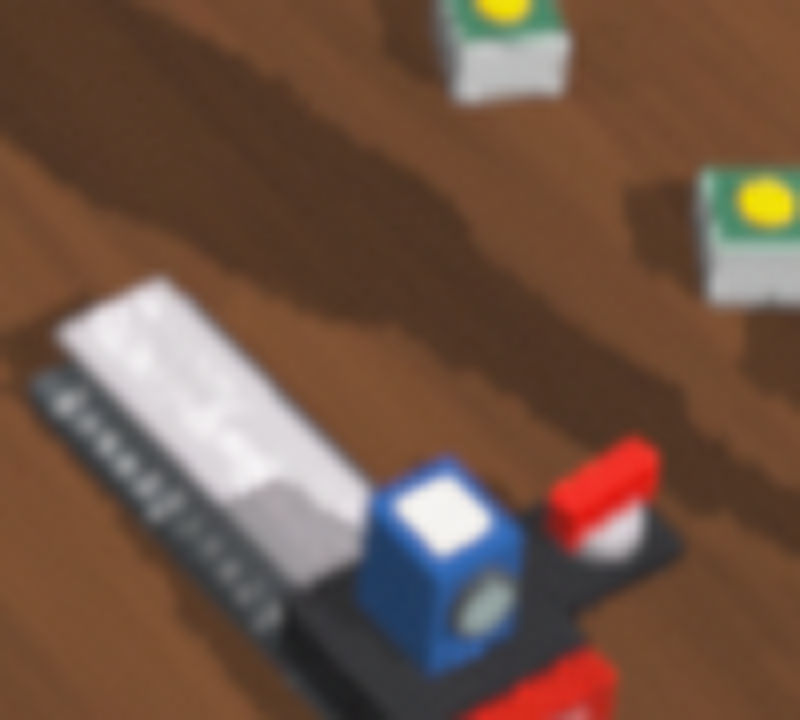

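```bash
python3 -c "
from h import *
shot('top',(120,190,150,220),20,'k1.png')
im=cams.read_camera('top');import numpy as np
h=im.astype(int);m=((h[:,:,0]>150)&(h[:,:,1]<80)&(h[:,:,2]<90));m[:195]=0;m[218:]=0;m[:,:123]=0;m[:,150:]=0
v,u=np.nonzero(m);P=np.array([atz('top',(a,b),.0585)[:2] for a,b in zip(u,v)]);w,V=np.linalg.eigh(np.cov(P.T));print(len(u),P.mean(0),w**.5,np.arctan(V[1,1]/V[0,1]))
im=cams.read_camera('scene');h=im.astype(int);m=((h[:,:,0]>150)&(h[:,:,1]<80)&(h[:,:,2]<90));m[:285]=0;m[307:]=0;m[:,:330]=0;m[:,350:]=0
v,u=np.nonzero(m);print(len(u),u.min(),u.max(),v.min(),v.max())
"
```

```text
80 [0.53398267 0.29590421] [0.00346237 0.01032153] 0.1281150916003144
96 334 346 290 302
```

View pics/k1.png

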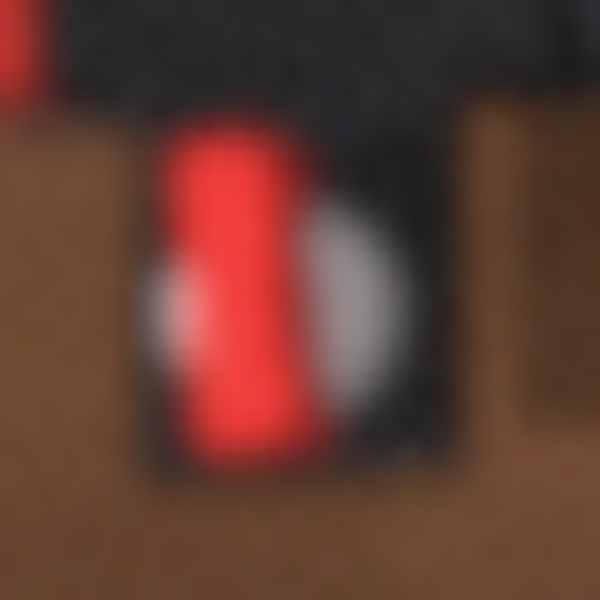

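```bash
cat >> h.py <<'E'
BIAS=np.array([.001,.002])
def leds(verbose=True,box=None):
    im=cams.read_camera("top");hsv=cv2.cvtColor(im,cv2.COLOR_RGB2HSV)
    g=cv2.inRange(hsv,(70,70,50),(95,255,255));y=cv2.inRange(hsv,(20,120,150),(35,255,255))
    m=cv2.morphologyEx(g|y,cv2.MORPH_CLOSE,np.ones((3,3)))
    n,l,st,ce=cv2.connectedComponentsWithStats(m)
    out=[]
    for i in range(1,n):
        if not 80<st[i,4]<600: continue
        yy=(l==i)&(y>0)
        if yy.sum()<8 or ((l==i)&(g>0)).sum()<40: continue
        v,u=np.nonzero(yy);c=atz("top",(u.mean(),v.mean()),.028)[:2]+BIAS
        cn=cv2.findContours((l==i).astype(np.uint8),cv2.RETR_EXTERNAL,cv2.CHAIN_APPROX_NONE)[0][0][:,0]
        P=np.array([atz("top",q,.024)[:2] for q in cn])*1e3
        (a,b),(w,h),_=r=cv2.minAreaRect(P.astype(np.float32));bp=cv2.boxPoints(r);e=bp[1]-bp[0];ang=np.arctan2(e[1],e[0])%(np.pi/2)
        out.append((c,ang));
        if verbose: print("led px",(u.mean().round(1),v.mean().round(1)),"pos",c.round(4),"rectc",(np.array([a,b])/1e3+BIAS).round(4),"wh",round(w,1),round(h,1),"ang mod90",ang.round(3),"r",np.hypot(*c).round(3))
    return out
def go(x,y,ang,z=None):
    # delta in present tool axes; ang: world angle of tool y (mod 180)
    s=monitor.observe();R=s["tool_rot"];p=s["position"]
    d=R.T@np.array([x-p[0],y-p[1],(z-p[2]) if z is not None else 0])*1e3
    cur=np.arctan2(R[1,1],R[0,1]);w=(ang-cur+np.pi/2)%np.pi-np.pi/2
    print("shift first (tool):",d.round(1),"then yaw",(-w).round(3),"q7",s["joint_positions"][6].round(2))
E
python3 -c "
from h import *
leds()"
```

```text
led px (np.float64(263.3), np.float64(248.7)) pos [0.4339 0.007 ] rectc [0.434  0.0066] wh 30.3 30.7 ang mod90 0.369 r 0.434
led px (np.float64(224.1), np.float64(256.2)) pos [0.4179 0.0965] rectc [0.4184 0.0966] wh 29.8 30.4 ang mod90 1.107 r 0.429
led px (np.float64(143.5), np.float64(262.1)) pos [0.4073 0.278 ] rectc [0.4074 0.2789] wh 29.2 29.5 ang mod90 0.722 r 0.493
led px (np.float64(171.3), np.float64(262.8)) pos [0.4048 0.2156] rectc [0.4051 0.2167] wh 30.5 30.3 ang mod90 0.989 r 0.459
led px (np.float64(112.6), np.float64(308.4)) pos [0.3059 0.3433] rectc [0.3057 0.3449] wh 26.1 28.0 ang mod90 0.307 r 0.46
```

```bash
python3 -c "
from h import *
shot('scene',(290,205,445,300),5,'cand.png')"
```

```text
(no output)
```

View pics/cand.png

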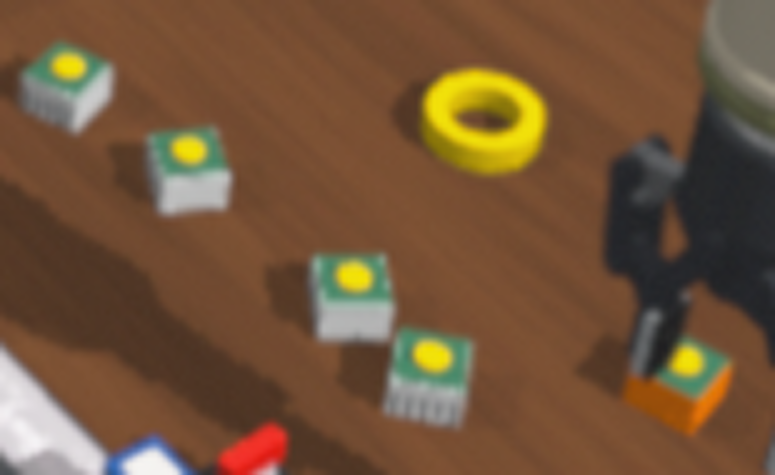

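```bash
python3 -c "
from h import *
shot('top',(325,165,460,265),6,'ct.png');shot('scene',(180,125,285,210),7,'cs.png')"
```

```text
(no output)
```

View pics/ct.png

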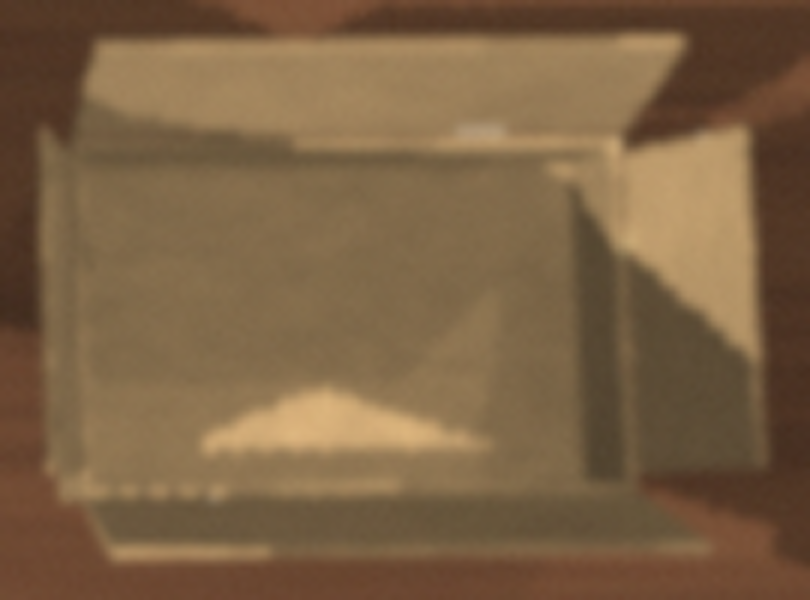

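View pics/cs.png

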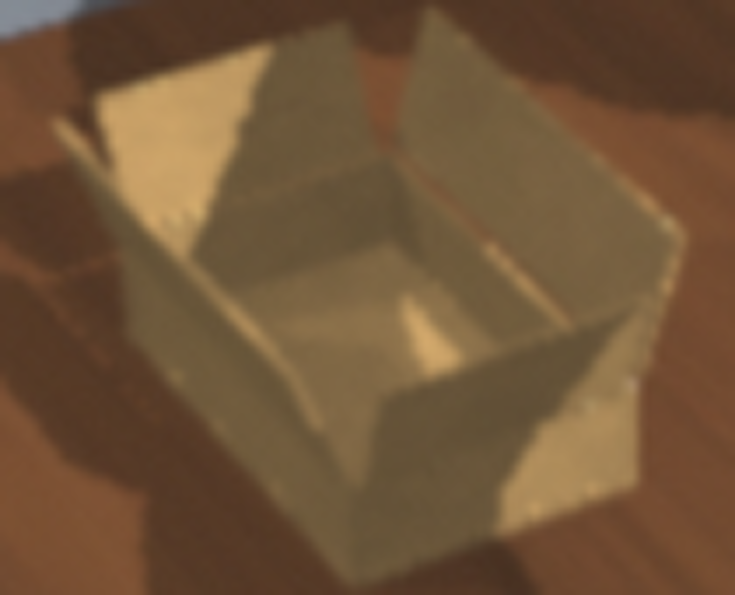

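```bash
python3 - <<'E'
from h import *
T=cr(325,165,6);Sc=cr(180,125,7)
def model(p,a):
    # a: sp,sn,lp,ln ; returns dict
    d={}
    for i,sx in enumerate((1,-1)):
        L=68*sx+66*np.cos(np.array(a[2+i]))*(-sx);z=56+66*np.sin(a[2+i])
        for sy in(1,-1): d['L',sx,sy]=(L,105*sy,z)
    for i,sy in enumerate((1,-1)):
        Y=105*sy-60*np.cos(a[i])*sy;z=52+60*np.sin(a[i])
        for sx in(1,-1): d['S',sx,sy]=(61*sx,Y,z)
    return d
def P(c,p,b):
    co,si=np.cos(p[2]),np.sin(p[2]);return proj(c,[p[0]+(co*b[0]-si*b[1])/1e3,p[1]+(si*b[0]+co*b[1])/1e3,b[2]/1e3])
st=[("top",T(75,153),(68,105,54)),("top",T(625,150),(68,-105,54)),("top",T(68,490),(-68,105,54)),("top",T(638,485),(-68,-105,54)),
("scene",Sc(355,585),(68,105,0)),("scene",Sc(638,485),(-68,105,0)),("scene",Sc(130,335),(68,-105,0))]
fl=[("top",T(97,42),('L',1,1)),("top",T(685,38),('L',1,-1)),("top",T(112,557),('L',-1,1)),("top",T(710,550),('L',-1,-1)),("top",T(45,130),('S',1,1)),("top",T(50,470),('S',-1,1)),("top",T(748,130),('S',1,-1)),("top",T(765,468),('S',-1,-1)),
("scene",Sc(55,122),('L',1,-1)),("scene",Sc(432,8),('L',-1,-1)),("scene",Sc(685,237),('L',-1,1)),("scene",Sc(97,95),('S',1,-1)),("scene",Sc(350,22),('S',-1,-1)),("scene",Sc(385,397),('S',1,1)),("scene",Sc(640,300),('S',-1,1))]
def f(v,full=0):
    p=v[:3];m=model(p,v[3:]);r=[P(c,p,b)-u for c,u,b in st]+[P(c,p,m[k])-u for c,u,k in fl]
    return np.concatenate(r)
r=least_squares(f,[.51,-.27,0,2,2,2,2],loss="soft_l1")
print(r.x.round(4));print(f(r.x).reshape(-1,2).round(1).tolist())
E
```

```text
[ 0.5008 -0.2674 -0.0073  1.8947  2.0236  1.9406  1.9207]
[[-0.6, -2.7], [-0.6, -2.4], [1.8, 1.0], [-0.1, 1.5], [-0.3, -0.0], [-0.3, -0.8], [-0.2, -0.8], [-0.0, -0.2], [-0.3, 0.3], [-0.6, -0.3], [-0.3, 0.4], [-0.5, 0.0], [-0.3, 0.2], [-0.2, 0.0], [-0.1, 0.1], [-0.3, -0.6], [-0.0, -0.7], [-0.1, -0.8], [-0.2, -0.3], [-0.6, -0.5], [-0.8, -1.2], [1.0, -0.7]]
```

```bash
python3 -c "
from h import *
tool();go(.4073,.2785,.722)"
```

```text
t 20.25 pos [0.4177 0.4461 0.3176] x [0.994 0.112 0.   ] y [ 0.112 -0.994 -0.   ] w 60.0 F [-0.2  0.  -0.8]
shift first (tool): [-29.1 165.3  -0. ] then yaw 0.961 q7 -2.46
```

```bash
python3 -m creep '[[-6,33,0,0,60],[-6,33,0,0,60],[-6,33,0,0,60],[-6,33,0,0,60],[-5,33,0,0,60],[0,0,0,-0.145,60],[0,0,0,-0.145,60],[0,0,0,-0.145,60],[0,0,0,-0.145,60],[0,0,0,-0.145,60],[0,0,0,-0.145,60],[0,0,0,-0.145,60],[0,0,0,-0.145,60],[0,0,0,-0.145,60],[0,0,0,-0.145,60],[0,0,0,-0.145,60],[0,0,0,-0.145,60],[0,0,0,-0.145,60],[0,0,0,-0.145,55],[0,0,0,-0.145,55]]';python3 -m creep '[[0,0,0,0,50],[0,0,0,0,50]]'; python3 -c "
from h import *
tool();go(.4073,.2785,.722,.178)"
```

```text
time_s: 22.25
position: [0.4072, 0.2791, 0.3177]
tool_rot: [[-0.662, 0.75, 0.0], [0.75, 0.662, 0.0], [-0.0, 0.0, -1.0]]
ft_force: [0.9, -0.6, -0.0]
gripper_width: 0.0551
time_s: 22.45
position: [0.4072, 0.279, 0.3176]
tool_rot: [[-0.654, 0.757, 0.0], [0.757, 0.654, 0.0], [0.0, 0.0, -1.0]]
ft_force: [-0.4, -0.1, 0.2]
gripper_width: 0.0502
t 22.45 pos [0.4072 0.279  0.3176] x [-0.654  0.757  0.   ] y [0.757 0.654 0.   ] w 50.2 F [-0.4 -0.1  0.2]
shift first (tool): [ -0.4  -0.3 139.6] then yaw -0.01 q7 -0.07
```

```bash
python3 -m creep '[[0,0,40,0,52],[0,0,30,0,52],[0,0,20,0,52],[0,0,15,0,52],[0,0,0,0,52],[0,0,0,0,52]]'; python3 -c "
from h import *
tool();shot('scene',(330,230,430,320),8,'s14.png')"
```

```text
time_s: 23.05
position: [0.4072, 0.2793, 0.2129]
tool_rot: [[-0.656, 0.755, -0.0], [0.755, 0.656, 0.0], [0.0, -0.0, -1.0]]
ft_force: [-0.6, -0.6, 1.4]
gripper_width: 0.0518
t 23.05 pos [0.4072 0.2793 0.2129] x [-0.656  0.755  0.   ] y [ 0.755  0.656 -0.   ] w 51.8 F [-0.6 -0.6  1.4]
```

View pics/s14.png

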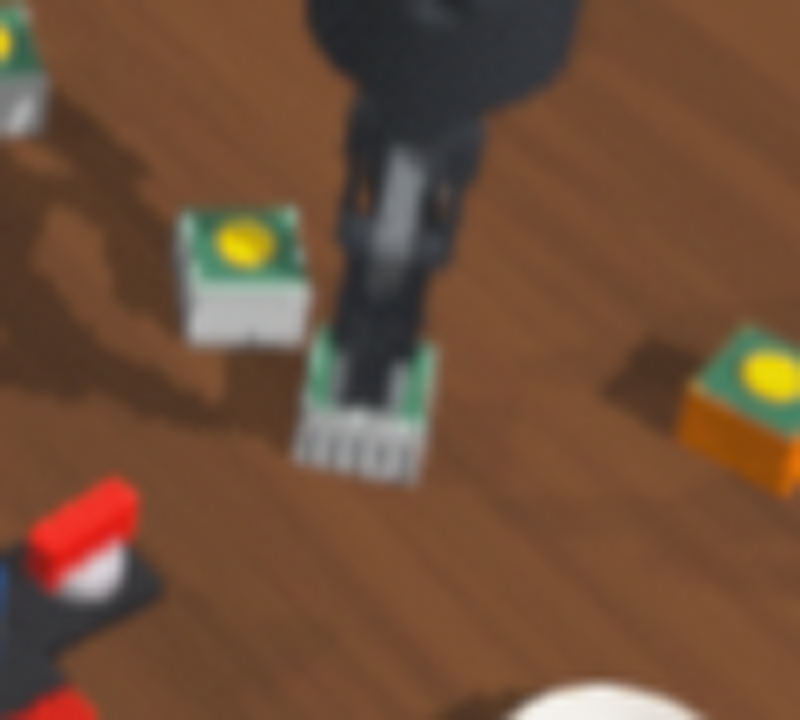

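```bash
python3 -m creep '[[0,0,15,0,52],[0,0,12,0,52],[0,0,8,0,52],[0,0,0,0,52]]'; python3 -m creep '[[0,0,0,0,40],[0,0,0,0,25],[0,0,0,0,25],[0,0,0,0,25],[0,0,0,0,25],[0,0,0,0,25]]'; python3 -m creep '[[0,0,-15,0,25],[0,0,-30,0,25],[0,0,-40,0,25],[0,0,-40,0,25],[0,0,-30,0,25],[0,0,0,0,25]]';python3 -c "
from h import *
tool();go(.5015,-.329,0);shot('scene',(330,200,430,290),6,'s15.png')"
```

```text
time_s: 23.5
position: [0.4069, 0.2788, 0.1767]
tool_rot: [[-0.657, 0.754, -0.001], [0.754, 0.657, -0.001], [0.0, -0.002, -1.0]]
ft_force: [0.3, 0.2, -0.1]
gripper_width: 0.0517
time_s: 24.1
position: [0.4075, 0.2794, 0.1782]
tool_rot: [[-0.657, 0.754, 0.001], [0.754, 0.657, 0.001], [-0.0, 0.001, -1.0]]
ft_force: [-0.9, -0.8, 5.4]
gripper_width: 0.0345
time_s: 24.7
position: [0.408, 0.2801, 0.3369]
tool_rot: [[-0.657, 0.754, 0.007], [0.754, 0.657, 0.004], [-0.002, 0.007, -1.0]]
ft_force: [0.0, 0.2, 0.3]
gripper_width: 0.0346
t 24.7 pos [0.408  0.2801 0.3369] x [-0.657  0.754 -0.002] y [0.754 0.657 0.007] w 34.6 F [0.  0.2 0.3]
shift first (tool): [-520.6 -329.8   -1.5] then yaw 0.717 q7 -0.06
```

View pics/s15.png

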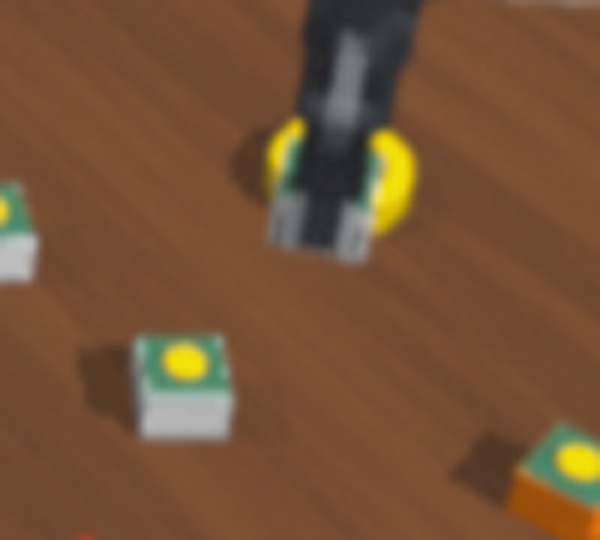

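```bash
python3 -m creep '[[-34.7,-22,0,0,25],[-34.7,-22,0,0,25],[-34.7,-22,0,0,25],[-34.7,-22,0,0,25],[-34.7,-22,0,0,25],[-34.7,-22,0,0,25],[-34.7,-22,0,0,25],[-34.7,-22,0,0,25],[-34.7,-22,0,0,25],[-34.7,-22,0,0,25],[-34.7,-22,0,0,25],[-34.7,-22,0,0,25],[-34.7,-22,0,0,25],[-34.7,-22,0,0,25],[-34.7,-22,0,0,25],[0,0,0,0.143,25],[0,0,0,0.143,25],[0,0,0,0.143,25],[0,0,0,0.143,25],[0,0,0,0.145,25]]'; python3 -m creep '[[0,0,0,0,25]]';python3 -c "
from h import *
tool();go(.5015,-.329,0,.186);shot('scene',(180,105,285,210),7,'s16.png')"
```

```text
time_s: 26.75
position: [0.5001, -0.33, 0.3304]
tool_rot: [[0.006, 1.0, -0.003], [1.0, -0.006, 0.001], [0.001, -0.003, -1.0]]
ft_force: [-0.1, 0.9, -0.0]
gripper_width: 0.035
time_s: 26.85
position: [0.5002, -0.3299, 0.3306]
tool_rot: [[0.002, 1.0, -0.003], [1.0, -0.002, 0.001], [0.001, -0.003, -1.0]]
ft_force: [-0.6, -0.2, 0.3]
gripper_width: 0.0345
t 26.85 pos [ 0.5002 -0.3299  0.3306] x [0.002 1.    0.001] y [ 1.    -0.002 -0.003] w 34.5 F [-0.6 -0.2  0.3]
shift first (tool): [  0.7   1.7 144.6] then yaw -0.002 q7 0.52
```

View pics/s16.png

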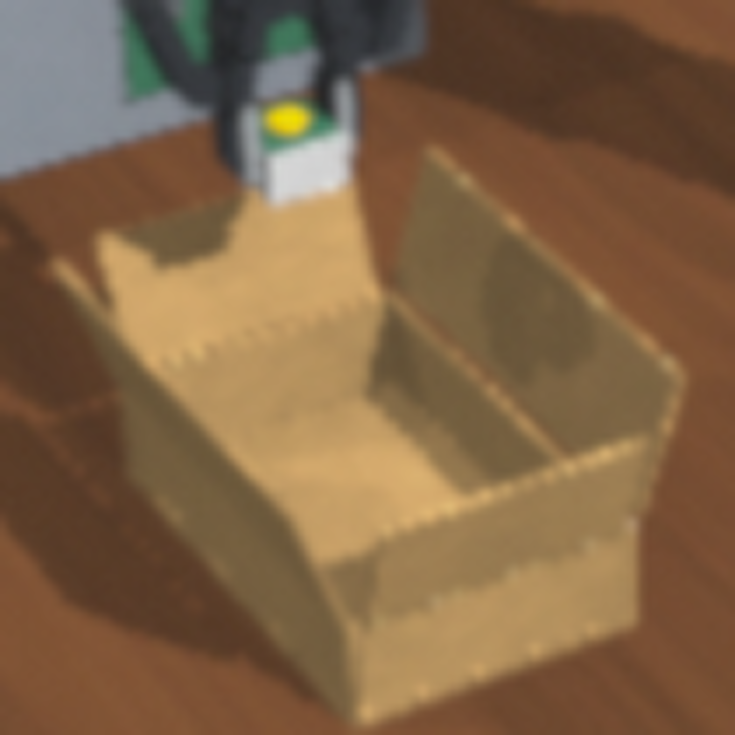

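```bash
python3 -m creep '[[0.7,1.5,30,0,25],[0,0,40,0,25],[0,0,30,0,25],[0,0,20,0,25],[0,0,15,0,25],[0,0,8,0,25],[0,0,0,0,25],[0,0,0,0,25]]'; python3 -m creep '[[0,0,0,0,40],[0,0,0,0,50],[0,0,0,0,50],[0,0,0,0,50]]'; python3 -m creep '[[0,0,-20,0,50],[0,0,-40,0,50],[0,0,-45,0,50],[0,0,-40,0,50],[0,0,0,0,50]]';python3 -c "
from h import *
tool();shot('scene',(180,105,285,210),7,'s17.png');leds()"
```

```text
time_s: 27.7
position: [0.5024, -0.3297, 0.1904]
tool_rot: [[-0.001, 1.0, 0.001], [1.0, 0.001, -0.001], [-0.001, 0.001, -1.0]]
ft_force: [0.7, -1.0, 0.5]
gripper_width: 0.0348
time_s: 28.1
position: [0.5021, -0.3294, 0.1899]
tool_rot: [[-0.0, 1.0, 0.001], [1.0, 0.0, -0.0], [-0.0, 0.001, -1.0]]
ft_force: [0.4, -0.2, 0.0]
gripper_width: 0.0497
time_s: 28.6
position: [0.5034, -0.3302, 0.3418]
tool_rot: [[0.0, 1.0, 0.01], [1.0, 0.0, -0.006], [-0.006, 0.01, -1.0]]
ft_force: [1.0, -0.3, -0.4]
gripper_width: 0.0501
t 28.6 pos [ 0.5034 -0.3302  0.3418] x [ 0.     1.    -0.006] y [1.   0.   0.01] w 50.1 F [ 1.  -0.3 -0.4]
led px (np.float64(408.0), np.float64(216.8)) pos [ 0.504  -0.3301] rectc [ 0.5039 -0.331 ] wh 28.3 28.2 ang mod90 1.56 r 0.602
led px (np.float64(263.4), np.float64(248.7)) pos [0.434  0.0067] rectc [0.434  0.0066] wh 30.3 30.7 ang mod90 0.369 r 0.434
led px (np.float64(224.1), np.float64(256.2)) pos [0.4179 0.0965] rectc [0.4184 0.0966] wh 29.8 30.4 ang mod90 1.107 r 0.429
led px (np.float64(171.3), np.float64(262.8)) pos [0.4048 0.2156] rectc [0.4049 0.2164] wh 29.9 30.3 ang mod90 0.989 r 0.459
led px (np.float64(112.6), np.float64(308.4)) pos [0.3059 0.3433] rectc [0.3057 0.3449] wh 26.1 28.0 ang mod90 0.307 r 0.46
```

View pics/s17.png

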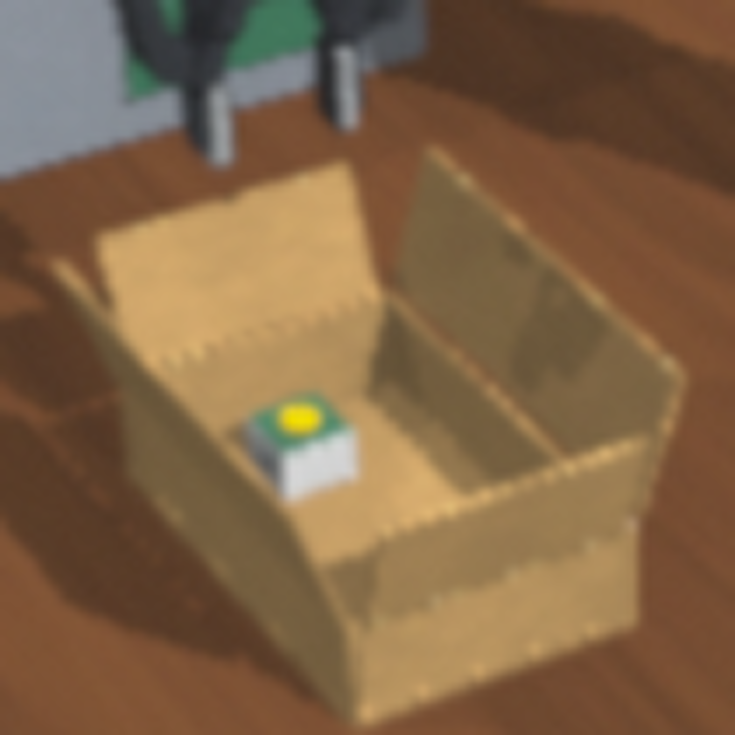

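```bash
python3 -c "
from h import *
tool();go(.434,.0067,.369)"
```

```text
t 28.7 pos [ 0.5022 -0.3295  0.3358] x [-0.     1.    -0.001] y [1.    0.    0.002] w 50.3 F [-0.6  0.8 -0.9]
shift first (tool): [336.2 -68.1  -0.6] then yaw -0.369 q7 0.52
```

```bash
python3 -m creep '[[34,-7,0,0,52],[34,-7,0,0,52],[34,-7,0,0,52],[34,-7,0,0,52],[34,-7,0,0,52],[34,-7,0,0,52],[34,-7,0,0,52],[34,-7,0,0,52],[34,-6,0,0,52],[30,-6,0,0,52],[0,0,0,-0.123,52],[0,0,0,-0.123,52],[0,0,0,-0.123,52],[0,0,40,0,52],[0,0,30,0,52],[0,0,0,0,52],[0,0,0,0,52]]'; python3 -c "
from h import *
tool();go(.434,.0067,.369,.178)"
```

```text
time_s: 30.4
position: [0.4336, 0.0066, 0.264]
tool_rot: [[-0.361, 0.933, -0.003], [0.933, 0.361, 0.0], [0.001, -0.003, -1.0]]
ft_force: [0.7, -0.4, 0.5]
gripper_width: 0.0522
t 30.4 pos [0.4336 0.0066 0.264 ] x [-0.361  0.933  0.001] y [ 0.933  0.361 -0.003] w 52.2 F [ 0.7 -0.4  0.5]
shift first (tool): [-0.2  0.7 86. ] then yaw 0.0 q7 0.24
```

```bash
python3 -m creep '[[0,0.6,30,0,52],[0,0,30,0,52],[0,0,16,0,52],[0,0,9,0,52],[0,0,0,0,52],[0,0,0,0,52]]'; python3 -m creep '[[0,0,0,0,40],[0,0,0,0,25],[0,0,0,0,25],[0,0,0,0,25],[0,0,0,0,25],[0,0,0,0,25]]'; python3 -m creep '[[0,0,-15,0,25],[0,0,-30,0,25],[0,0,-40,0,25],[0,0,-40,0,25],[0,0,-30,0,25],[0,0,0,0,25]]';python3 -c "
from h import *
tool();go(.5015,-.287,0)"
```

```text
time_s: 31.0
position: [0.4353, 0.0069, 0.1807]
tool_rot: [[-0.361, 0.933, 0.002], [0.933, 0.361, 0.0], [-0.001, 0.002, -1.0]]
ft_force: [0.6, -0.4, 0.4]
gripper_width: 0.0523
time_s: 31.6
position: [0.4353, 0.0069, 0.181]
tool_rot: [[-0.361, 0.933, 0.003], [0.933, 0.361, -0.0], [-0.001, 0.002, -1.0]]
ft_force: [-2.1, -0.1, 7.5]
gripper_width: 0.0347
time_s: 32.2
position: [0.4358, 0.0071, 0.3397]
tool_rot: [[-0.361, 0.933, 0.009], [0.933, 0.361, -0.0], [-0.004, 0.009, -1.0]]
ft_force: [0.6, -0.2, -1.1]
gripper_width: 0.0347
t 32.2 pos [0.4358 0.0071 0.3397] x [-0.361  0.933 -0.004] y [0.933 0.361 0.009] w 34.7 F [ 0.6 -0.2 -1.1]
shift first (tool): [-298.   -44.9    0.7] then yaw 0.369 q7 0.27
```

```bash
python3 -m creep '[[-33,-5,0,0,25],[-33,-5,0,0,25],[-33,-5,0,0,25],[-33,-5,0,0,25],[-33,-5,0,0,25],[-33,-5,0,0,25],[-33,-5,0,0,25],[-33,-5,0,0,25],[-34,-5,0,0,25],[0,0,0,0.123,25],[0,0,0,0.123,25],[0,0,0,0.123,25],[0,0,0,0,25],[0,0,0,0,25]]';python3 -c "
from h import *
tool();go(.5015,-.287,0,.188);shot('scene',(180,105,285,210),7,'s18.png')"
```

```text
time_s: 33.6
position: [0.5, -0.2872, 0.3343]
tool_rot: [[-0.004, 1.0, -0.0], [1.0, 0.004, 0.0], [0.0, -0.0, -1.0]]
ft_force: [0.0, 0.4, -0.7]
gripper_width: 0.0346
t 33.6 pos [ 0.5    -0.2872  0.3343] x [-0.004  1.     0.   ] y [ 1.     0.004 -0.   ] w 34.6 F [ 0.   0.4 -0.7]
shift first (tool): [1.000e-01 1.500e+00 1.463e+02] then yaw 0.004 q7 0.47
```

View pics/s18.png

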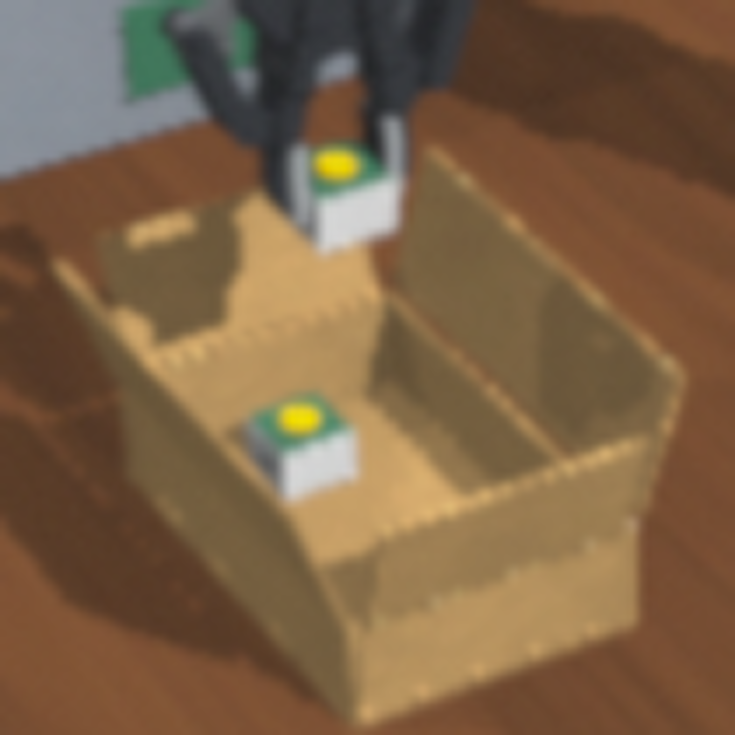

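```bash
python3 -m creep '[[1,1.5,30,0,25],[0,0,40,0,25],[0,0,30,0,25],[0,0,22,0,25],[0,0,14,0,25],[0,0,9,0,25],[0,0,0,0,25],[0,0,0,0,25]]'; python3 -m creep '[[0,0,0,0,40],[0,0,0,0,50],[0,0,0,0,50],[0,0,0,0,50]]'; python3 -m creep '[[0,0,-20,0,50],[0,0,-40,0,50],[0,0,-45,0,50],[0,0,-40,0,50],[0,0,0,0,50]]';python3 -c "
from h import *
tool();shot('scene',(180,105,285,210),7,'s19.png');l=leds();go(*l[-3][0],l[-3][1]);go(.4179,.0965,1.107)"
```

```text
time_s: 34.45
position: [0.502, -0.2866, 0.1905]
tool_rot: [[-0.0, 1.0, 0.001], [1.0, 0.0, -0.001], [-0.001, 0.001, -1.0]]
ft_force: [0.9, 0.2, -0.2]
gripper_width: 0.0344
time_s: 34.85
position: [0.5017, -0.2864, 0.1899]
tool_rot: [[-0.0, 1.0, 0.001], [1.0, 0.0, -0.0], [-0.0, 0.001, -1.0]]
ft_force: [-0.6, -1.1, -0.3]
gripper_width: 0.0501
time_s: 35.35
position: [0.503, -0.2872, 0.3415]
tool_rot: [[0.0, 1.0, 0.01], [1.0, -0.0, -0.005], [-0.005, 0.01, -1.0]]
ft_force: [0.7, 0.2, -1.0]
gripper_width: 0.05
t 35.35 pos [ 0.503  -0.2872  0.3415] x [ 0.     1.    -0.005] y [ 1.   -0.    0.01] w 50.0 F [ 0.7  0.2 -1. ]
led px (np.float64(389.2), np.float64(217.1)) pos [ 0.5037 -0.2863] rectc [ 0.5043 -0.2868] wh 28.1 28.8 ang mod90 1.531 r 0.579
led px (np.float64(224.1), np.float64(256.2)) pos [0.4179 0.0965] rectc [0.4184 0.0966] wh 29.8 30.4 ang mod90 1.107 r 0.429
led px (np.float64(171.3), np.float64(262.8)) pos [0.4048 0.2156] rectc [0.4045 0.2163] wh 29.9 30.2 ang mod90 1.023 r 0.459
led px (np.float64(112.6), np.float64(308.4)) pos [0.3059 0.3433] rectc [0.3056 0.3452] wh 26.1 28.6 ang mod90 0.307 r 0.46
shift first (tool): [382.9 -83.8  -0.7] then yaw -1.107 q7 0.46
shift first (tool): [383.  -83.8  -0.7] then yaw -1.107 q7 0.46
```

View pics/s19.png

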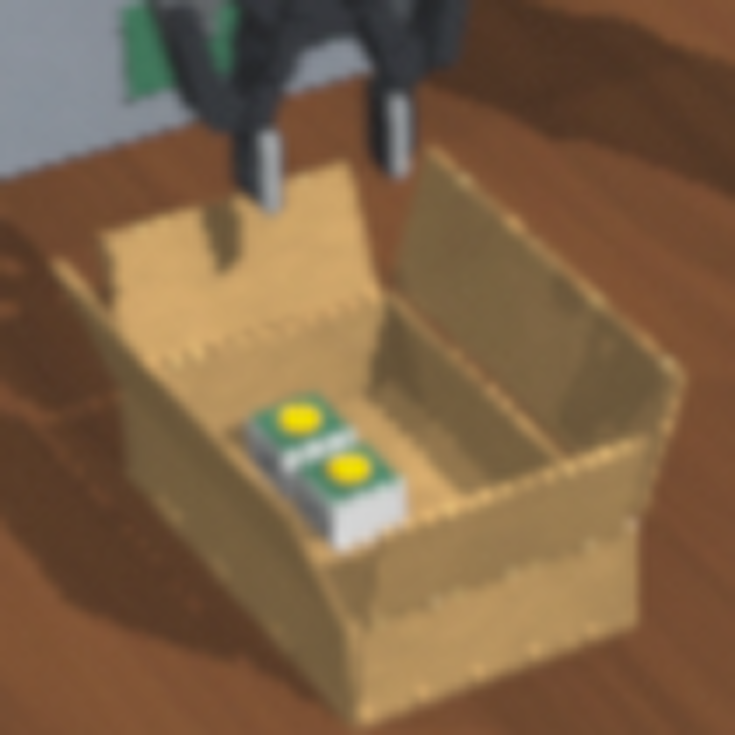

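```bash
python3 -m creep '[[35,-7.6,0,0,52],[35,-7.6,0,0,52],[35,-7.6,0,0,52],[35,-7.6,0,0,52],[35,-7.6,0,0,52],[35,-7.6,0,0,52],[35,-7.6,0,0,52],[35,-7.6,0,0,52],[35,-7.6,0,0,52],[35,-7.6,0,0,52],[33,-7.6,0,0,52],[0,0,0,0.116,52],[0,0,0,0.116,52],[0,0,0,0.116,52],[0,0,0,0.116,52],[0,0,40,0,52],[0,0,30,0,52],[0,0,0,0,52],[0,0,0,0,52]]'; python3 -c "
from h import *
tool();go(.4182,.0965,1.107-np.pi/2,.178)"
```

```text
time_s: 37.35
position: [0.4176, 0.0966, 0.264]
tool_rot: [[0.447, 0.894, -0.003], [0.894, -0.447, -0.0], [-0.001, -0.002, -1.0]]
ft_force: [-0.1, 0.1, 0.5]
gripper_width: 0.0518
t 37.35 pos [0.4176 0.0966 0.264 ] x [ 0.447  0.894 -0.001] y [ 0.894 -0.447 -0.002] w 51.8 F [-0.1  0.1  0.5]
shift first (tool): [ 0.3  0.8 86. ] then yaw 0.0 q7 -0.8
```

```bash
python3 -m creep '[[0,0.6,30,0,52],[0,0,30,0,52],[0,0,16,0,52],[0,0,10,0,52],[0,0,0,0,52],[0,0,0,0,52]]'; python3 -m creep '[[0,0,0,0,40],[0,0,0,0,25],[0,0,0,0,25],[0,0,0,0,25],[0,0,0,0,25],[0,0,0,0,25]]'; python3 -m creep '[[0,0,-15,0,25],[0,0,-30,0,25],[0,0,-40,0,25],[0,0,-40,0,25],[0,0,-30,0,25],[0,0,0,0,25]]';python3 -c "
from h import *
tool();go(.5015,-.243,0)"
```

```text
time_s: 37.95
position: [0.4192, 0.0966, 0.1797]
tool_rot: [[0.448, 0.894, 0.002], [0.894, -0.448, 0.0], [0.001, 0.001, -1.0]]
ft_force: [0.9, 0.0, 0.4]
gripper_width: 0.0517
time_s: 38.55
position: [0.4192, 0.0966, 0.18]
tool_rot: [[0.448, 0.894, 0.003], [0.894, -0.448, 0.0], [0.002, 0.002, -1.0]]
ft_force: [-1.7, -0.3, 6.5]
gripper_width: 0.0345
time_s: 39.15
position: [0.4197, 0.0969, 0.3386]
tool_rot: [[0.447, 0.894, 0.009], [0.894, -0.447, 0.002], [0.005, 0.007, -1.0]]
ft_force: [0.3, -0.3, -0.8]
gripper_width: 0.0346
t 39.15 pos [0.4197 0.0969 0.3386] x [0.447 0.894 0.005] y [ 0.894 -0.447  0.007] w 34.6 F [ 0.3 -0.3 -0.8]
shift first (tool): [-2.674e+02  2.253e+02  2.000e-01] then yaw -0.464 q7 -0.77
```

```bash
python3 -m creep '[[-29.7,25,0,0,25],[-29.7,25,0,0,25],[-29.7,25,0,0,25],[-29.7,25,0,0,25],[-29.7,25,0,0,25],[-29.7,25,0,0,25],[-29.7,25,0,0,25],[-29.7,25,0,0,25],[-29.7,25,0,0,25],[0,0,0,-0.116,25],[0,0,0,-0.116,25],[0,0,0,-0.116,25],[0,0,0,-0.116,25],[0,0,0,0,25],[0,0,0,0,25]]';python3 -c "
from h import *
tool();go(.5015,-.243,0,.188);shot('scene',(180,105,285,210),7,'s20.png')"
```

```text
time_s: 40.65
position: [0.4999, -0.2433, 0.3332]
tool_rot: [[0.003, 1.0, -0.0], [1.0, -0.003, 0.0], [0.0, -0.0, -1.0]]
ft_force: [0.4, -0.3, -0.1]
gripper_width: 0.0344
t 40.65 pos [ 0.4999 -0.2433  0.3332] x [0.003 1.    0.   ] y [ 1.    -0.003 -0.   ] w 34.4 F [ 0.4 -0.3 -0.1]
shift first (tool): [  0.3   1.6 145.1] then yaw -0.003 q7 0.37
```

View pics/s20.png

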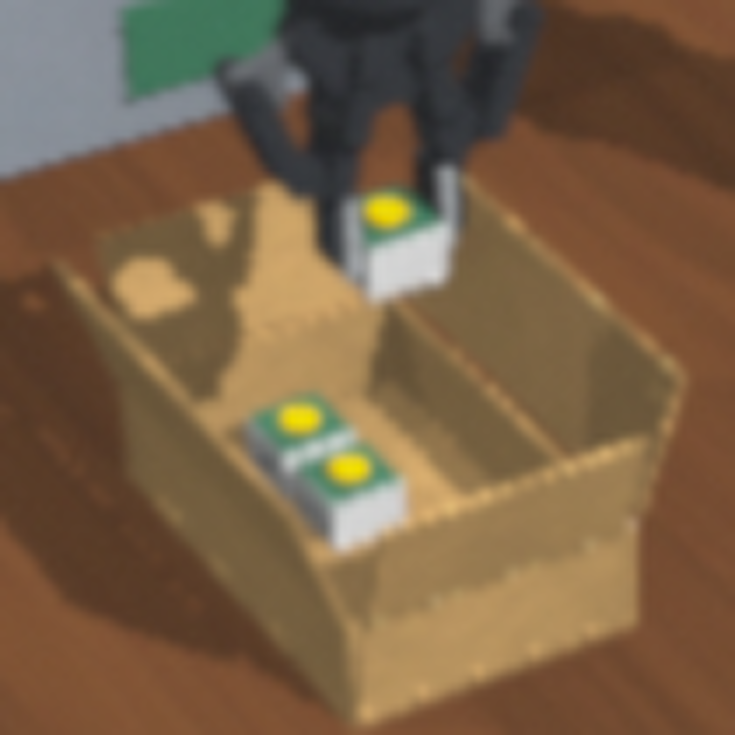

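```bash
python3 -m creep '[[0.5,1.5,30,0,25],[0,0,40,0,25],[0,0,30,0,25],[0,0,22,0,25],[0,0,14,0,25],[0,0,8,0,25],[0,0,0,0,25],[0,0,0,0,25]]'; python3 -m creep '[[0,0,0,0,40],[0,0,0,0,50],[0,0,0,0,50],[0,0,0,0,50]]'; python3 -m creep '[[0,0,-20,0,50],[0,0,-40,0,50],[0,0,-45,0,50],[0,0,-40,0,50],[0,0,0,0,50]]';python3 -c "
from h import *
tool();l=leds();go(.4048,.2160,.99)
shot('scene',(180,105,285,210),6,'s21.png')"
```

```text
time_s: 41.5
position: [0.5021, -0.243, 0.1905]
tool_rot: [[0.0, 1.0, 0.001], [1.0, -0.0, -0.001], [-0.001, 0.001, -1.0]]
ft_force: [0.7, -0.3, -0.5]
gripper_width: 0.0345
time_s: 41.9
position: [0.5017, -0.2429, 0.1899]
tool_rot: [[0.0, 1.0, 0.001], [1.0, -0.0, -0.0], [-0.0, 0.001, -1.0]]
ft_force: [0.1, -0.2, 0.0]
gripper_width: 0.0499
time_s: 42.4
position: [0.5031, -0.2435, 0.3413]
tool_rot: [[0.0, 1.0, 0.01], [1.0, -0.0, -0.004], [-0.004, 0.01, -1.0]]
ft_force: [0.2, 0.1, -0.6]
gripper_width: 0.0501
t 42.4 pos [ 0.5031 -0.2435  0.3413] x [ 0.     1.    -0.004] y [ 1.   -0.    0.01] w 50.1 F [ 0.2  0.1 -0.6]
led px (np.float64(371.5), np.float64(217.4)) pos [ 0.5035 -0.2449] rectc [ 0.5034 -0.2458] wh 30.4 30.7 ang mod90 1.536 r 0.56
led px (np.float64(171.3), np.float64(262.7)) pos [0.405  0.2157] rectc [0.4047 0.2163] wh 29.9 30.5 ang mod90 1.019 r 0.459
led px (np.float64(112.6), np.float64(308.4)) pos [0.3059 0.3433] rectc [0.3056 0.3452] wh 26.1 28.6 ang mod90 0.307 r 0.46
shift first (tool): [459.2 -97.6  -1.9] then yaw -0.99 q7 0.37
```

View pics/s21.png

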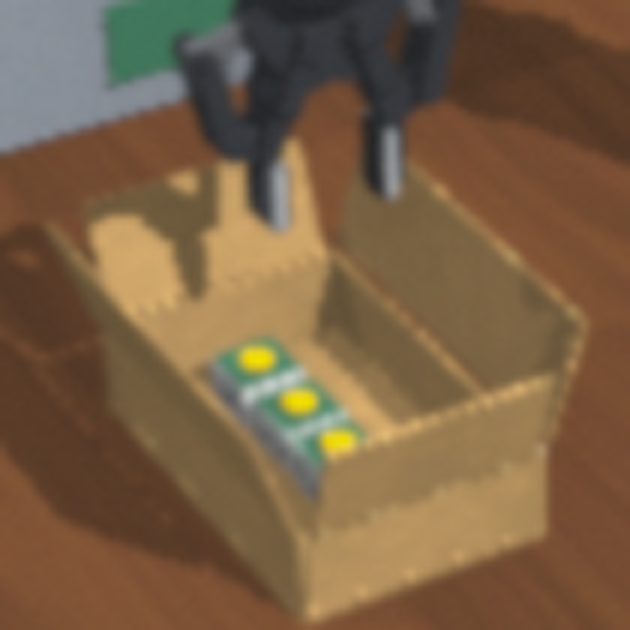

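```bash
python3 -m creep '[[38.5,-8.1,0,0,52],[38.5,-8.1,0,0,52],[38.5,-8.1,0,0,52],[38.5,-8.1,0,0,52],[38.5,-8.1,0,0,52],[38.5,-8.1,0,0,52],[38.5,-8.1,0,0,52],[38.5,-8.1,0,0,52],[38.5,-8.1,0,0,52],[38.5,-8.1,0,0,52],[38.5,-8.1,0,0,52],[36,-8.1,0,0,52],[0,0,0,-0.143,52],[0,0,0,-0.143,52],[0,0,0,-0.143,52],[0,0,0,-0.143,52],[0,0,0,-0.143,52],[0,0,0,-0.143,52],[0,0,0,-0.143,52],[0,0,0,0,52]]'; python3 -m creep '[[0,0,40,0,52],[0,0,30,0,52],[0,0,0,0,52],[0,0,0,0,52]]'; python3 -c "
from h import *
tool();go(.405,.216,1.0,.179)"
```

```text
time_s: 44.5
position: [0.404, 0.2163, 0.3331]
tool_rot: [[-0.843, 0.537, -0.003], [0.537, 0.843, -0.001], [0.002, -0.002, -1.0]]
ft_force: [0.5, -0.2, -0.2]
gripper_width: 0.052
time_s: 44.9
position: [0.4041, 0.2167, 0.2644]
tool_rot: [[-0.841, 0.541, -0.002], [0.541, 0.841, -0.0], [0.002, -0.001, -1.0]]
ft_force: [0.0, 0.6, 0.4]
gripper_width: 0.0521
t 44.9 pos [0.4041 0.2167 0.2644] x [-0.841  0.541  0.002] y [ 0.541  0.841 -0.001] w 52.1 F [0.  0.6 0.4]
shift first (tool): [-1.2  0.  85.4] then yaw -0.001 q7 0.33
```

```bash
python3 -m creep '[[-1,0,30,0,52],[0,0,30,0,52],[0,0,16,0,52],[0,0,9,0,52],[0,0,0,0,52],[0,0,0,0,52]]'; python3 -m creep '[[0,0,0,0,40],[0,0,0,0,25],[0,0,0,0,25],[0,0,0,0,25],[0,0,0,0,25],[0,0,0,0,25]]'; python3 -m creep '[[0,0,-15,0,25],[0,0,-30,0,25],[0,0,-40,0,25],[0,0,-40,0,25],[0,0,-30,0,25],[0,0,0,0,25]]';python3 -c "
from h import *
tool();go(.5015,-.2,0)"
```

```text
time_s: 45.5
position: [0.4059, 0.2166, 0.1809]
tool_rot: [[-0.842, 0.54, 0.002], [0.54, 0.842, 0.001], [-0.001, 0.002, -1.0]]
ft_force: [-0.7, 0.5, -0.9]
gripper_width: 0.0518
time_s: 46.1
position: [0.4058, 0.2165, 0.181]
tool_rot: [[-0.842, 0.54, 0.002], [0.54, 0.842, 0.001], [-0.002, 0.002, -1.0]]
ft_force: [-1.4, -0.4, 7.8]
gripper_width: 0.0346
time_s: 46.7
position: [0.4062, 0.2171, 0.3397]
tool_rot: [[-0.842, 0.539, 0.009], [0.539, 0.842, 0.003], [-0.006, 0.007, -1.0]]
ft_force: [-0.1, -0.0, -0.1]
gripper_width: 0.0346
t 46.7 pos [0.4062 0.2171 0.3397] x [-0.842  0.539 -0.006] y [0.539 0.842 0.007] w 34.6 F [-0.1 -0.  -0.1]
shift first (tool): [-305.3 -299.8   -0.5] then yaw 1.001 q7 0.39
```

```bash
python3 -m creep '[[-30.5,-30,0,0,25],[-30.5,-30,0,0,25],[-30.5,-30,0,0,25],[-30.5,-30,0,0,25],[-30.5,-30,0,0,25],[-30.5,-30,0,0,25],[-30.5,-30,0,0,25],[-30.5,-30,0,0,25],[-30.5,-30,0,0,25],[-30.5,-30,0,0,25],[0,0,0,0.143,25],[0,0,0,0.143,25],[0,0,0,0.143,25],[0,0,0,0.143,25],[0,0,0,0.143,25],[0,0,0,0.143,25],[0,0,0,0.143,25],[0,0,0,0,25],[0,0,0,0,25]]';python3 -c "
from h import *
tool();go(.5015,-.2,0,.188);shot('scene',(180,105,285,210),7,'s22.png')"
```

```text
time_s: 48.6
position: [0.5001, -0.2009, 0.3344]
tool_rot: [[-0.004, 1.0, -0.0], [1.0, 0.004, 0.0], [0.0, -0.0, -1.0]]
ft_force: [0.1, -0.5, 0.2]
gripper_width: 0.0346
t 48.6 pos [ 0.5001 -0.2009  0.3344] x [-0.004  1.     0.   ] y [ 1.     0.004 -0.   ] w 34.6 F [ 0.1 -0.5  0.2]
shift first (tool): [  0.9   1.4 146.4] then yaw 0.004 q7 0.31
```

View pics/s22.png

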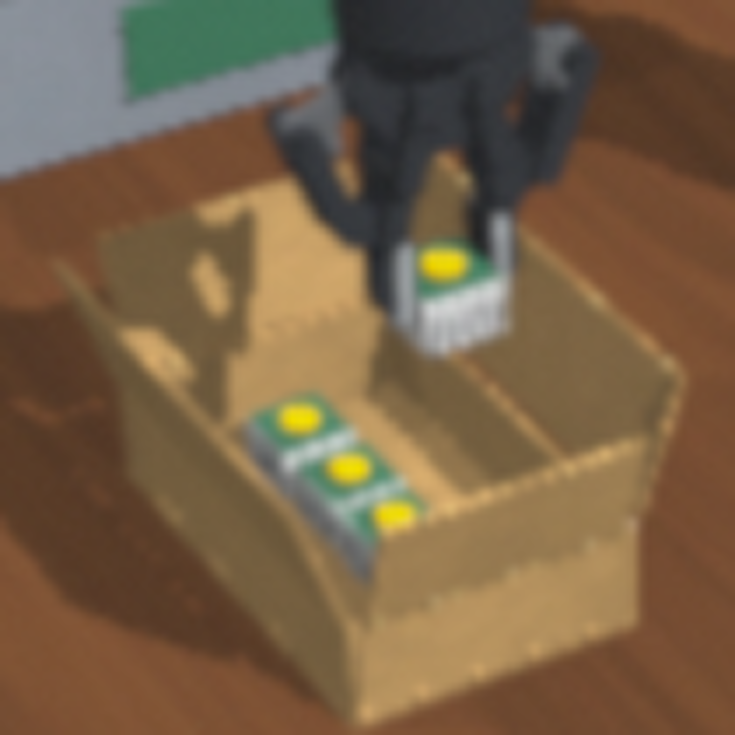

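```bash
python3 -m creep '[[0,1.5,30,0,25],[0,0,40,0,25],[0,0,30,0,25],[0,0,22,0,25],[0,0,14,0,25],[0,0,8,0,25],[0,0,0,0,25],[0,0,0,0,25]]'; python3 -m creep '[[0,0,0,0,40],[0,0,0,0,50],[0,0,0,0,50],[0,0,0,0,50]]'; python3 -m creep '[[0,0,-20,0,50],[0,0,-40,0,50],[0,0,-45,0,50],[0,0,-40,0,30],[0,0,0,0,0]]';python3 -c "
from h import *
tool();l=leds()
shot('scene',(180,105,285,210),6,'s23.png')"
```

```text
time_s: 49.45
position: [0.5022, -0.2012, 0.1915]
tool_rot: [[-0.001, 1.0, 0.001], [1.0, 0.001, -0.0], [-0.0, 0.001, -1.0]]
ft_force: [0.8, -0.2, -0.4]
gripper_width: 0.0345
time_s: 49.85
position: [0.5018, -0.2011, 0.1909]
tool_rot: [[-0.0, 1.0, 0.001], [1.0, 0.0, -0.0], [-0.0, 0.001, -1.0]]
ft_force: [0.3, 0.4, -1.2]
gripper_width: 0.0499
time_s: 50.35
position: [0.5032, -0.2015, 0.3421]
tool_rot: [[0.0, 1.0, 0.01], [1.0, 0.0, -0.004], [-0.004, 0.01, -1.0]]
ft_force: [0.8, -0.6, -0.7]
gripper_width: 0.0219
t 50.35 pos [ 0.5032 -0.2015  0.3421] x [ 0.     1.    -0.004] y [1.   0.   0.01] w 21.9 F [ 0.8 -0.6 -0.7]
led px (np.float64(351.8), np.float64(217.6)) pos [ 0.5033 -0.1991] rectc [ 0.5029 -0.2   ] wh 28.1 28.1 ang mod90 1.561 r 0.541
led px (np.float64(112.6), np.float64(308.4)) pos [0.3059 0.3433] rectc [0.3057 0.3449] wh 26.1 28.0 ang mod90 0.307 r 0.46
```

View pics/s23.png

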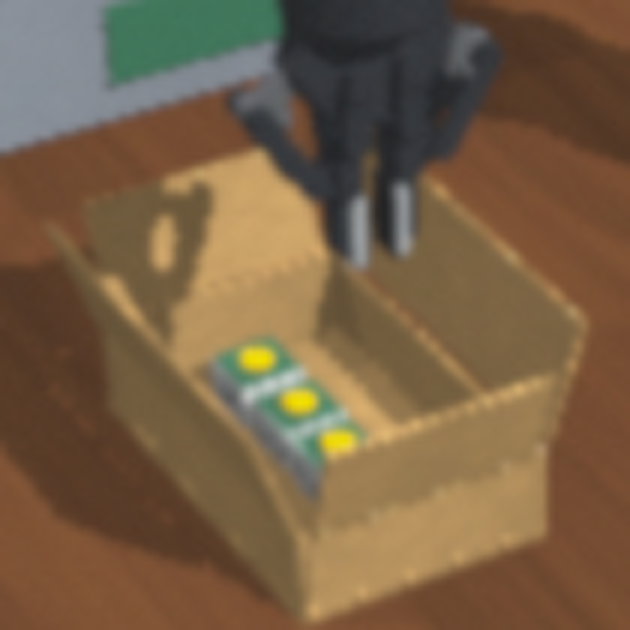

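```bash
python3 -c "
from h import *
shot('top',(0,0,560,420),1.4,'t30.png')"; python3 -m creep '[[20,0,0,0,0],[25,0,0,0,0],[25,0,0,0,0],[16,0,0,0,0],[0,0,25,0,0],[0,0,25,0,0],[0,0,20,0,0],[0,0,0,0,0],[0,0,0,0,0]]';python3 -c "
from h import *
tool();shot('scene',(180,85,285,210),6,'s24.png')"
```

```text
time_s: 51.4
position: [0.5013, -0.115, 0.2647]
tool_rot: [[-0.0, 1.0, -0.002], [1.0, 0.0, 0.001], [0.001, -0.002, -1.0]]
ft_force: [-0.5, -0.7, 0.8]
gripper_width: 0.0002
t 51.4 pos [ 0.5013 -0.115   0.2647] x [-0.     1.     0.001] y [ 1.     0.    -0.002] w 0.2 F [-0.5 -0.7  0.8]
```

View pics/t30.png

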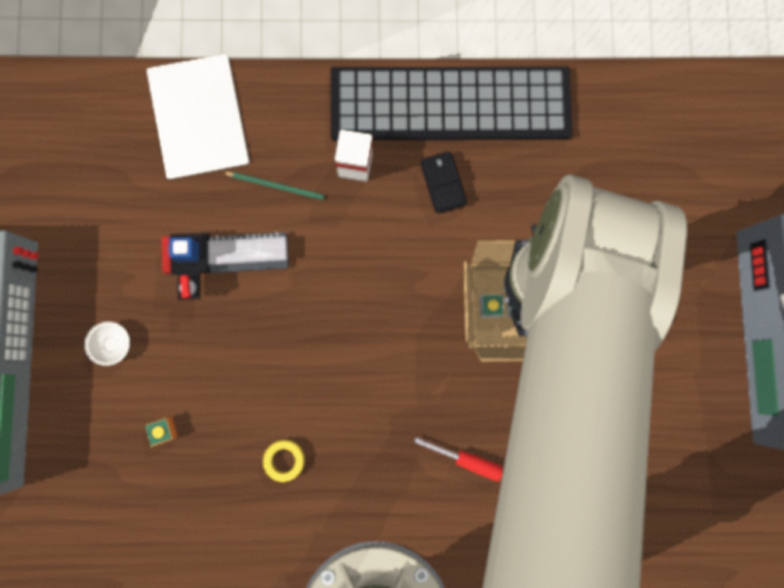

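View pics/s24.png

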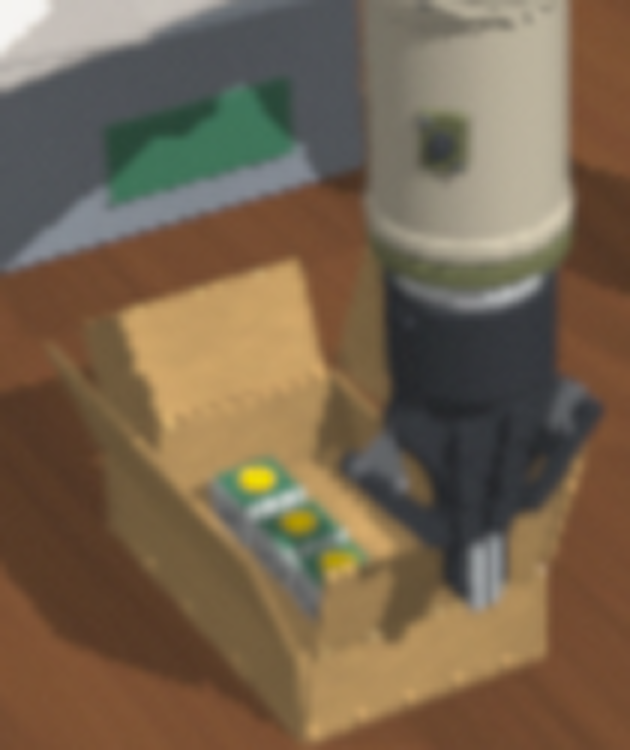

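```bash
python3 -m creep '[[-8,0,0,0,0],[-8,0,0,0,0],[-8,0,0,0,0],[-8,0,0,0,0],[-8,0,0,0,0],[-8,0,0,0,0],[-7,0,0,0,0],[0,0,0,0,0]]';python3 -m creep '[[-5,0,2,0,0],[-5,0,2,0,0],[-5,0,3,0,0],[-4,0,4,0,0],[-4,0,5,0,0],[-3,0,5,0,0],[-3,0,5,0,0],[-2,0,4,0,0],[0,0,0,0,0]]';python3 -c "
from h import *
tool();shot('scene',(180,85,285,210),6,'s25.png')"
```

```text
time_s: 52.25
position: [0.5015, -0.1715, 0.2655]
tool_rot: [[0.002, 1.0, -0.0], [1.0, -0.002, -0.0], [-0.0, -0.0, -1.0]]
ft_force: [-0.6, 1.3, -0.0]
gripper_width: 0.0002
time_s: 53.15
position: [0.5014, -0.2013, 0.2347]
tool_rot: [[0.0, 1.0, -0.001], [1.0, -0.0, 0.0], [0.0, -0.001, -1.0]]
ft_force: [0.5, 0.7, 0.1]
gripper_width: -0.0
t 53.15 pos [ 0.5014 -0.2013  0.2347] x [0. 1. 0.] y [ 1.    -0.    -0.001] w -0.0 F [0.5 0.7 0.1]
```

View pics/s25.png

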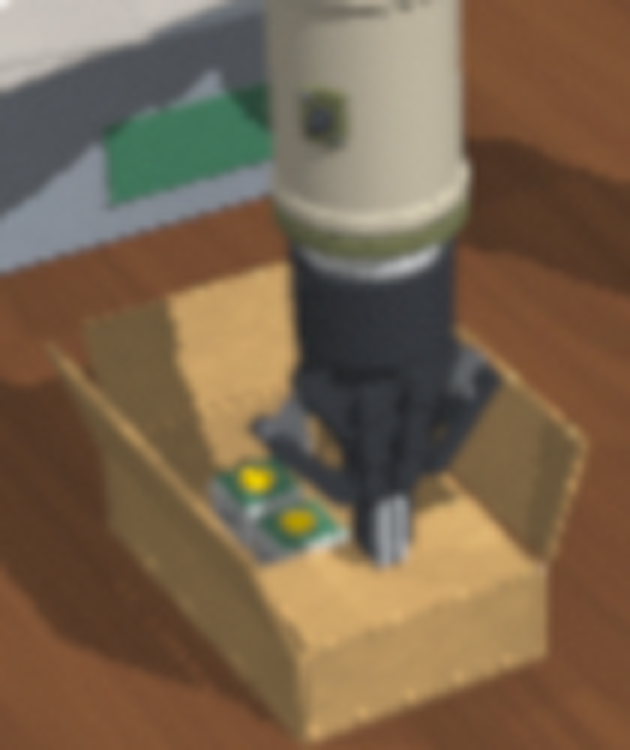

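```bash
python3 -m creep '[[0,0,2,0,0],[0,0,2,0,0],[0,0,0,0,0]]';python3 -m creep '[[0,0,1,0,0],[0,0,1,0,0],[0,0,0,0,0]]';python3 -m creep '[[0,0,1,0,0],[0,0,1,0,0],[0,0,0,0,0]]'
```

```text
time_s: 53.5
position: [0.5017, -0.2009, 0.2314]
tool_rot: [[-0.0, 1.0, -0.0], [1.0, 0.0, 0.0], [0.0, -0.0, -1.0]]
ft_force: [0.1, -0.1, -0.5]
gripper_width: -0.0002
time_s: 53.8
position: [0.5017, -0.201, 0.2294]
tool_rot: [[-0.0, 1.0, -0.0], [1.0, 0.0, 0.0], [0.0, -0.0, -1.0]]
ft_force: [0.4, -1.2, 0.4]
gripper_width: -0.0003
time_s: 54.1
position: [0.5018, -0.201, 0.2283]
tool_rot: [[-0.0, 1.0, 0.0], [1.0, 0.0, -0.0], [-0.0, 0.0, -1.0]]
ft_force: [-3.2, 1.3, 8.1]
gripper_width: 0.0001
```

```bash
python3 -m creep '[[0,0,-15,0,0],[0,0,-35,0,0],[0,0,-35,0,0],[-30,0,0,0,0],[-40,0,0,0,0],[-40,0,0,0,0],[-40,0,0,0,0],[-40,0,0,0,0],[-30,0,0,0,0],[0,0,0,0,0],[0,0,0,0,0]]';python3 -c "
from h import *
tool();go(.5015,-.423,0,.265);shot('scene',(160,65,285,190),6,'s26.png')"
```

```text
time_s: 55.2
position: [0.5014, -0.4215, 0.3118]
tool_rot: [[0.001, 1.0, -0.001], [1.0, -0.001, 0.001], [0.001, -0.001, -1.0]]
ft_force: [0.5, 0.1, -0.3]
gripper_width: -0.0001
t 55.2 pos [ 0.5014 -0.4215  0.3118] x [0.001 1.    0.001] y [ 1.    -0.001 -0.001] w -0.1 F [ 0.5  0.1 -0.3]
shift first (tool): [-1.5  0.2 46.8] then yaw -0.001 q7 0.66
```

View pics/s26.png

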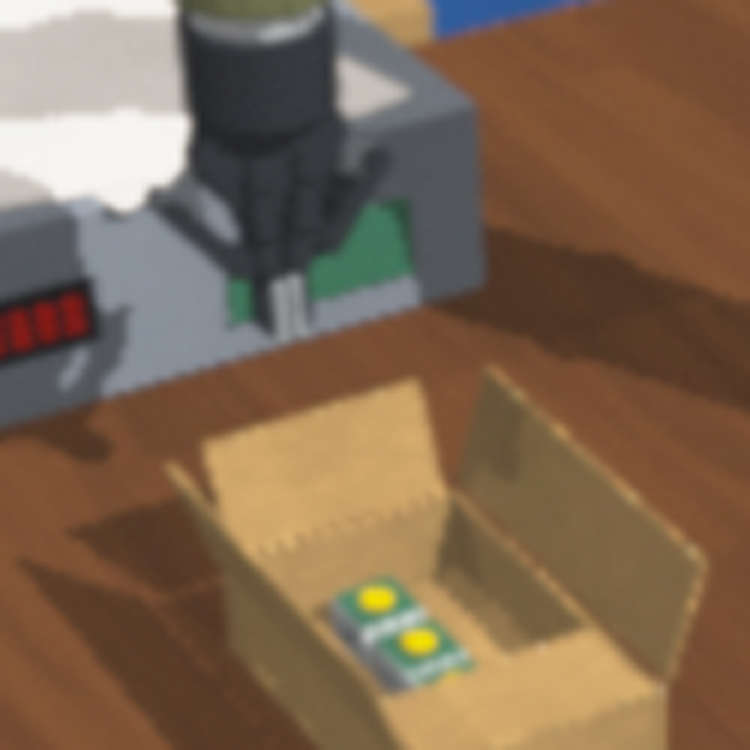

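```bash
python3 -m creep '[[-2,0,20,0,0],[0,0,20,0,0],[0,0,7,0,0],[0,0,0,0,0],[8,0,0,0,0],[8,0,0,0,0],[8,0,0,0,0],[8,0,0,0,0],[8,0,0,0,0],[8,0,0,0,0],[8,0,0,0,0],[4,0,0,0,0],[0,0,0,0,0]]';python3 -m creep '[[5,0,2,0,0],[5,0,2,0,0],[5,0,3,0,0],[4,0,4,0,0],[4,0,5,0,0],[3,0,5,0,0],[3,0,5,0,0],[2,0,4,0,0],[0,0,0,0,0]]';python3 -c "
from h import *
tool();shot('scene',(160,85,285,210),6,'s27.png')"
```

```text
time_s: 56.55
position: [0.5019, -0.3622, 0.2655]
tool_rot: [[-0.001, 1.0, 0.0], [1.0, 0.001, 0.001], [0.001, 0.0, -1.0]]
ft_force: [0.2, -0.8, -0.1]
gripper_width: 0.0004
time_s: 57.45
position: [0.5016, -0.3315, 0.2346]
tool_rot: [[-0.001, 1.0, -0.001], [1.0, 0.001, 0.001], [0.001, -0.001, -1.0]]
ft_force: [-0.1, 0.8, -0.4]
gripper_width: -0.0
t 57.45 pos [ 0.5016 -0.3315  0.2346] x [-0.001  1.     0.001] y [ 1.     0.001 -0.001] w -0.0 F [-0.1  0.8 -0.4]
```

View pics/s27.png

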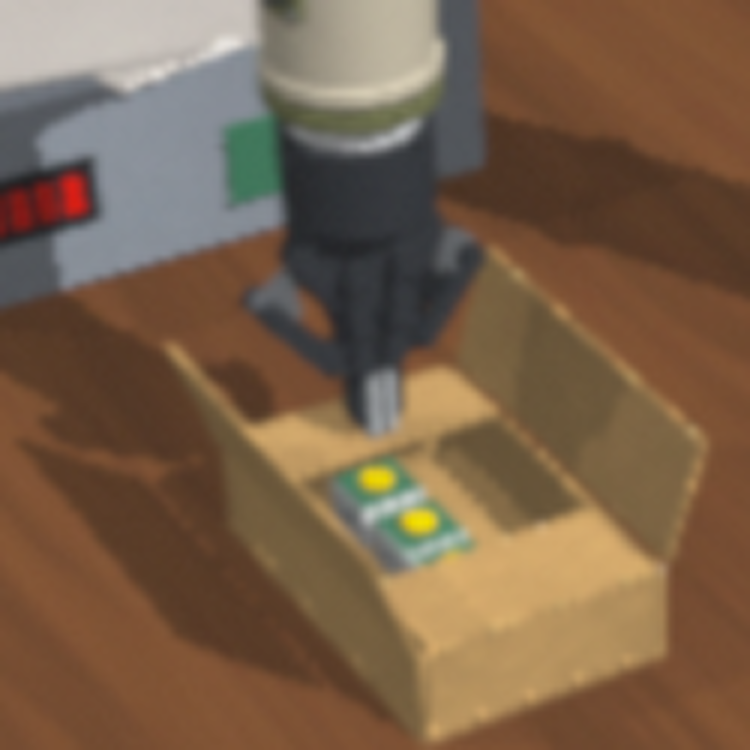

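```bash
python3 -m creep '[[2,0,2,0,0],[0,0,2,0,0],[0,0,2,0,0],[0,0,0,0,0]]';python3 -m creep '[[0,0,1,0,0],[0,0,0,0,0]]';python3 -m creep '[[0,0,-15,0,0],[0,0,-35,0,0],[0,0,-35,0,0],[0,0,0,0,0],[0,0,0,0,0]]';python3 -c "
from h import *
tool();shot('scene',(160,85,285,210),6,'s28.png')"
```

```text
time_s: 57.9
position: [0.5016, -0.33, 0.2292]
tool_rot: [[0.0, 1.0, -0.0], [1.0, -0.0, 0.0], [0.0, -0.0, -1.0]]
ft_force: [-0.1, 0.3, 0.3]
gripper_width: 0.0004
time_s: 58.1
position: [0.5017, -0.3301, 0.2286]
tool_rot: [[0.0, 1.0, 0.0], [1.0, -0.0, -0.0], [-0.0, 0.0, -1.0]]
ft_force: [-0.0, -0.4, 0.7]
gripper_width: -0.0003
time_s: 58.6
position: [0.502, -0.3302, 0.3156]
tool_rot: [[0.0, 1.0, 0.003], [1.0, 0.0, -0.002], [-0.002, 0.003, -1.0]]
ft_force: [0.0, 0.0, -0.9]
gripper_width: 0.0001
t 58.6 pos [ 0.502  -0.3302  0.3156] x [ 0.     1.    -0.002] y [1.    0.    0.003] w 0.1 F [ 0.   0.  -0.9]
```

View pics/s28.png

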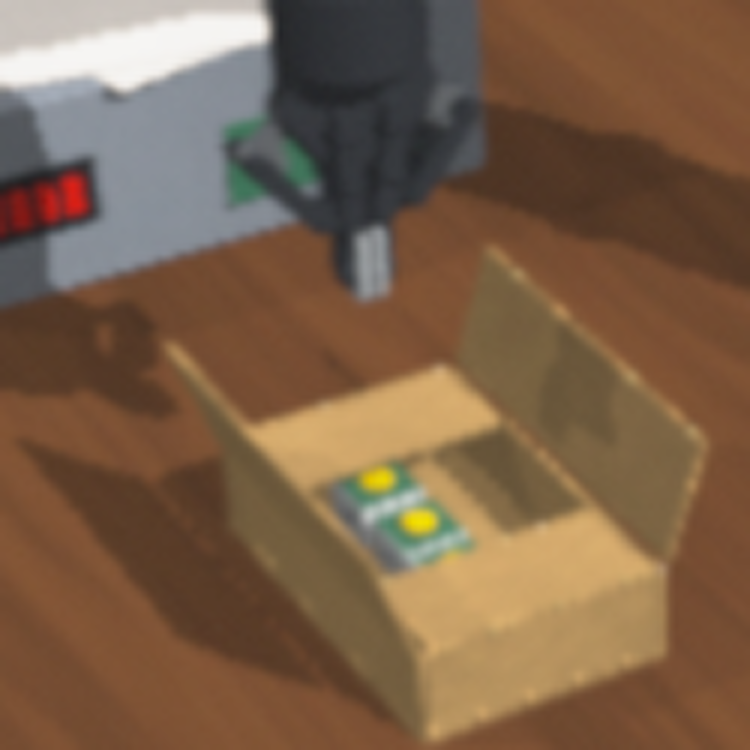

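```bash
python3 -m creep '[[0,0,0,0.143,0],[0,0,0,0.143,0],[0,0,0,0.143,0],[0,0,0,0.143,0],[0,0,0,0.143,0],[0,0,0,0.143,0],[0,0,0,0.143,0],[0,0,0,0.143,0],[0,0,0,0.143,0],[0,0,0,0.143,0],[0,0,0,0.141,0],[30,-15,0,0,0],[30,-15,0,0,0],[30,-15,0,0,0],[30,-15,0,0,0],[0,0,0,0,0],[0,0,0,0,0]]';python3 -c "
from h import *
tool();go(.622,-.27,-np.pi/2,.2734);shot('scene',(160,85,285,210),6,'s29.png')"
```

```text
time_s: 60.35
position: [0.6219, -0.2691, 0.3116]
tool_rot: [[1.0, 0.002, -0.003], [0.002, -1.0, 0.001], [-0.003, -0.001, -1.0]]
ft_force: [-0.4, -0.0, 0.0]
gripper_width: -0.0001
t 60.35 pos [ 0.6219 -0.2691  0.3116] x [ 1.     0.002 -0.003] y [ 0.002 -1.    -0.001] w -0.1 F [-0.4 -0.   0. ]
shift first (tool): [ 0.2  0.9 38.2] then yaw 0.002 q7 -1.12
```

View pics/s29.png

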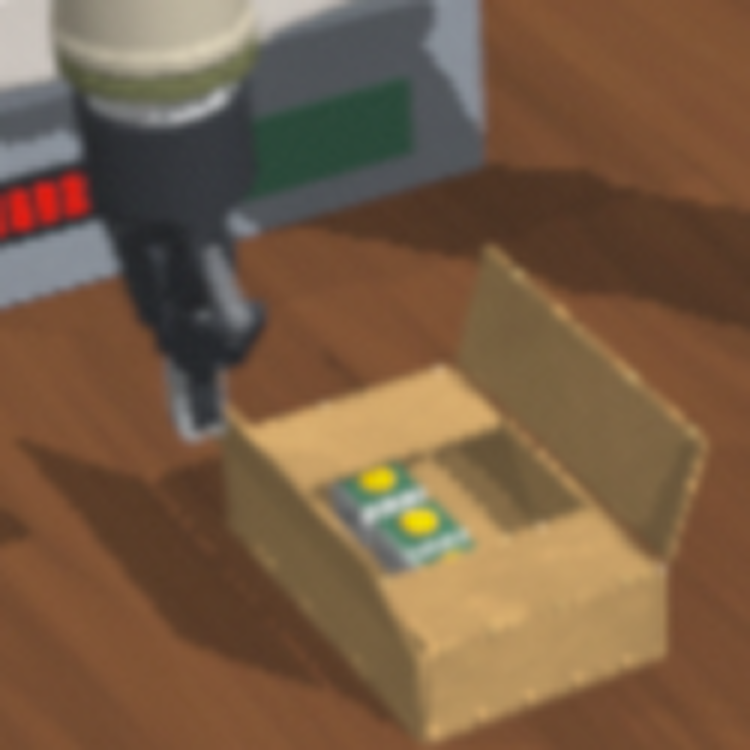

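```bash
python3 -m creep '[[0,0,20,0,0],[0,0,18,0,0],[0,0,0,0,0],[-8,0,0,0,0],[-8,0,0,0,0],[-8,0,0,0,0],[-8,0,0,0,0],[-8,0,0,0,0],[-8,0,0,0,0],[-8,0,0,0,0],[-4,0,0,0,0],[0,0,0,0,0]]';python3 -c "
from h import *
tool();shot('scene',(160,85,285,210),6,'s30.png')"; python3 -m creep '[[-5,0,2,0,0],[-5,0,2,0,0],[-6,0,2,0,0],[-4,0,4,0,0],[-4,0,4,0,0],[-4,0,5,0,0],[-3,0,6,0,0],[-3,0,6,0,0],[-3,0,6,0,0],[0,0,0,0,0]]';python3 -c "
from h import *
tool();shot('scene',(160,85,285,210),6,'s31.png')"
```

```text
time_s: 61.6
position: [0.5611, -0.2702, 0.2756]
tool_rot: [[1.0, -0.001, -0.0], [-0.001, -1.0, 0.0], [-0.0, -0.0, -1.0]]
ft_force: [0.3, -0.7, -0.3]
gripper_width: 0.0003
t 61.6 pos [ 0.5611 -0.2702  0.2756] x [ 1.    -0.001 -0.   ] y [-0.001 -1.    -0.   ] w 0.3 F [ 0.3 -0.7 -0.3]
time_s: 62.65
position: [0.524, -0.2699, 0.2373]
tool_rot: [[1.0, -0.001, -0.002], [-0.0, -1.0, 0.001], [-0.002, -0.001, -1.0]]
ft_force: [0.5, 0.7, 0.1]
gripper_width: -0.0003
t 62.65 pos [ 0.524  -0.2699  0.2373] x [ 1.    -0.    -0.002] y [-0.001 -1.    -0.001] w -0.3 F [0.5 0.7 0.1]
```

View pics/s31.png

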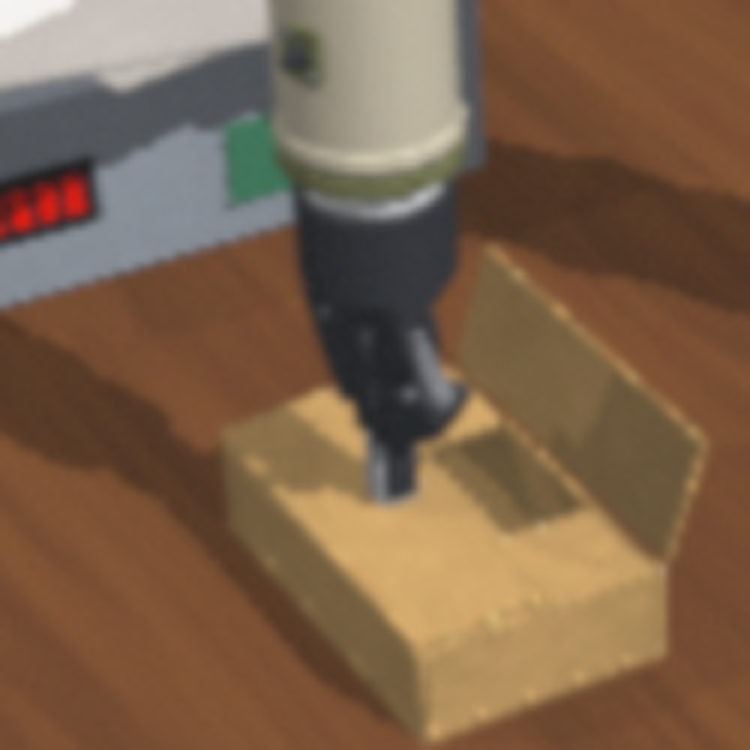

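Tip at about z = 64 mm and the +x long flap nearly flat under the finger (about (390,495)). Pressing gently until contact.

```bash
python3 -m creep '[[0,0,2,0,0],[0,0,2,0,0],[0,0,0,0,0]]';python3 -m creep '[[0,0,1,0,0],[0,0,0,0,0]]';python3 -m creep '[[0,0,1,0,0],[0,0,0,0,0]]'
```

```text
time_s: 63.0
position: [0.5248, -0.27, 0.2343]
tool_rot: [[1.0, -0.0, -0.0], [-0.0, -1.0, 0.0], [-0.0, -0.0, -1.0]]
ft_force: [-0.3, -0.2, 0.3]
gripper_width: -0.0001
time_s: 63.2
position: [0.5248, -0.27, 0.2335]
tool_rot: [[1.0, -0.0, 0.0], [-0.0, -1.0, 0.0], [0.0, -0.0, -1.0]]
ft_force: [-0.4, -0.3, 0.7]
gripper_width: -0.0002
time_s: 63.4
position: [0.5248, -0.27, 0.2326]
tool_rot: [[1.0, -0.0, 0.0], [-0.0, -1.0, -0.0], [0.0, 0.0, -1.0]]
ft_force: [-0.3, -0.8, 0.6]
gripper_width: -0.0
```

```bash
python3 -m creep '[[0,0,1,0,0],[0,0,0,0,0]]'; python3 -m creep '[[0,0,-15,0,0],[0,0,-35,0,0],[0,0,-35,0,0],[-20,0,0,0,0],[-40,0,0,0,0],[-40,0,0,0,0],[-30,0,0,0,0],[0,0,0,0,0],[0,0,0,0,0]]';python3 -c "
from h import *
tool();go(.381,-.275,-np.pi/2,.2734);shot('scene',(160,85,285,210),6,'s32.png')"
```

```text
time_s: 63.6
position: [0.5248, -0.2701, 0.2324]
tool_rot: [[1.0, -0.0, 0.001], [-0.0, -1.0, 0.0], [0.001, -0.0, -1.0]]
ft_force: [-3.6, 1.4, 8.7]
gripper_width: 0.0002
time_s: 64.5
position: [0.3946, -0.2702, 0.3176]
tool_rot: [[1.0, -0.001, 0.002], [-0.001, -1.0, -0.0], [0.002, 0.0, -1.0]]
ft_force: [0.5, -0.3, 0.5]
gripper_width: 0.0002
t 64.5 pos [ 0.3946 -0.2702  0.3176] x [ 1.    -0.001  0.002] y [-0.001 -1.     0.   ] w 0.2 F [ 0.5 -0.3  0.5]
shift first (tool): [-13.6   4.8  44.2] then yaw -0.001 q7 -1.0
```

View pics/s32.png

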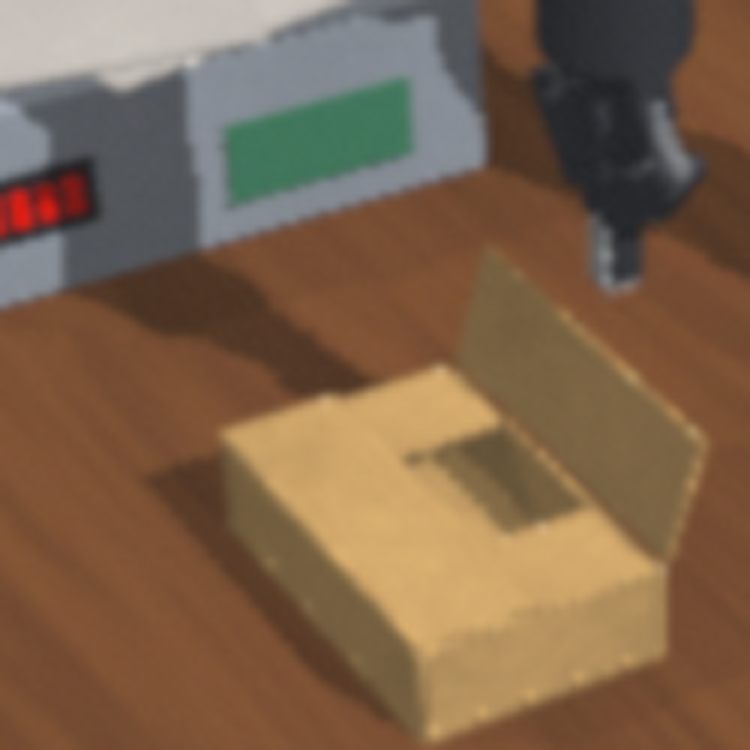

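```bash
python3 -m creep '[[-13.6,0,0,0,0],[0,0,20,0,0],[0,0,20,0,0],[0,0,4,0,0],[0,0,0,0,0],[8,0,0,0,0],[8,0,0,0,0],[8,0,0,0,0],[8,0,0,0,0],[8,0,0,0,0],[8,0,0,0,0],[8,0,0,0,0],[4,0,0,0,0],[0,0,0,0,0]]'; python3 -m creep '[[5,0,2,0,0],[5,0,2,0,0],[6,0,2,0,0],[4,0,4,0,0],[4,0,4,0,0],[4,0,5,0,0],[3,0,6,0,0],[3,0,6,0,0],[3,0,6,0,0],[0,0,0,0,0]]';python3 -c "
from h import *
tool();shot('scene',(160,85,285,210),6,'s33.png')"
```

```text
time_s: 65.95
position: [0.4418, -0.2699, 0.2724]
tool_rot: [[1.0, 0.0, 0.0], [0.0, -1.0, 0.0], [0.0, -0.0, -1.0]]
ft_force: [0.0, -0.2, -0.2]
gripper_width: 0.0001
time_s: 66.95
position: [0.4782, -0.2697, 0.2344]
tool_rot: [[1.0, 0.0, -0.001], [0.0, -1.0, 0.001], [-0.001, -0.001, -1.0]]
ft_force: [0.7, 0.9, 0.0]
gripper_width: 0.0004
t 66.95 pos [ 0.4782 -0.2697  0.2344] x [ 1.     0.    -0.001] y [ 0.    -1.    -0.001] w 0.4 F [0.7 0.9 0. ]
```

View pics/s33.png

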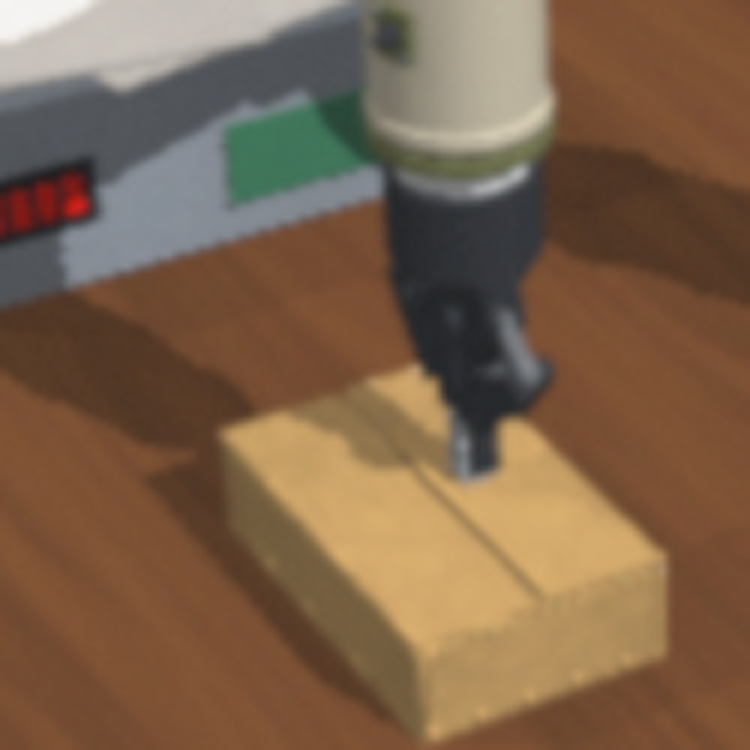

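```bash
python3 -m creep '[[0,0,1,0,0],[0,0,1,0,0],[0,0,0,0,0]]';python3 -m creep '[[0,0,1,0,0],[0,0,0,0,0]]'; python3 -m creep '[[0,0,-15,0,0],[0,0,-35,0,0],[0,0,-35,0,0],[-10,-30,0,0,0],[0,-40,0,0,0],[0,-40,0,0,0],[0,-40,0,0,0],[0,-40,0,0,0],[0,-40,0,0,0],[0,0,0,0,0],[0,0,0,0,0]]';python3 -c "
from h import *
tool();shot('scene',(160,105,360,325),3.5,'s34.png');shot('top',(100,90,460,280),2.2,'t34.png')"
```

```text
time_s: 67.3
position: [0.4781, -0.2701, 0.2337]
tool_rot: [[1.0, -0.0, 0.0], [-0.0, -1.0, -0.0], [0.0, 0.0, -1.0]]
ft_force: [-0.2, 0.5, 0.4]
gripper_width: 0.0001
time_s: 67.5
position: [0.4781, -0.27, 0.2326]
tool_rot: [[1.0, -0.0, 0.0], [-0.0, -1.0, -0.0], [0.0, 0.0, -1.0]]
ft_force: [0.3, 0.1, -1.0]
gripper_width: -0.0001
time_s: 68.6
position: [0.4681, -0.0392, 0.3176]
tool_rot: [[1.0, 0.002, 0.0], [0.002, -1.0, 0.0], [0.0, -0.0, -1.0]]
ft_force: [-0.0, 0.8, 0.2]
gripper_width: 0.0
t 68.6 pos [ 0.4681 -0.0392  0.3176] x [1.    0.002 0.   ] y [ 0.002 -1.    -0.   ] w 0.0 F [-0.   0.8  0.2]
```

View pics/s34.png

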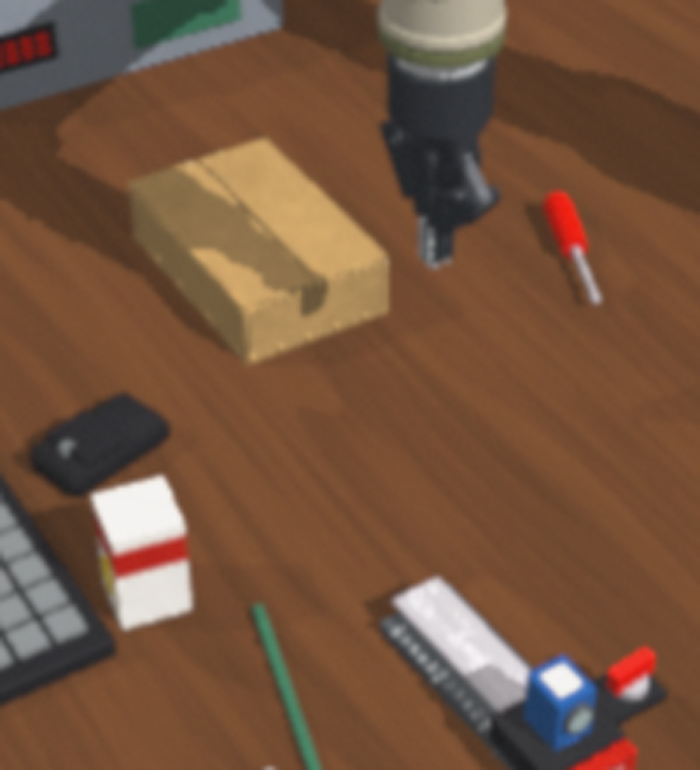

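View pics/t34.png

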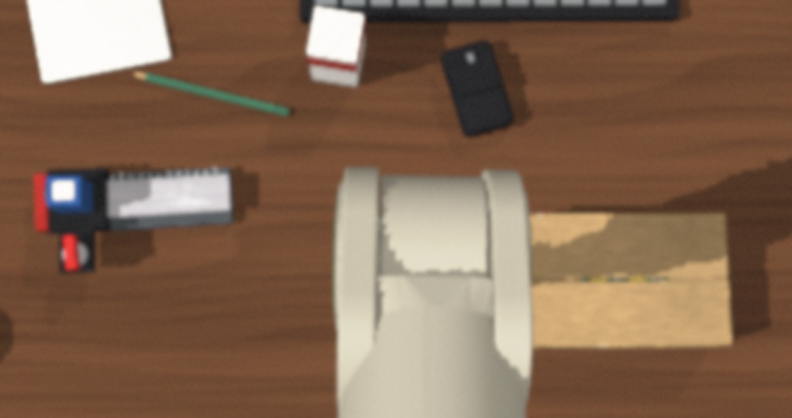

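```bash
python3 -c "
from h import *
tool();print(ticket.job_done())"
```

```text
t 68.7 pos [ 0.4681 -0.0411  0.3176] x [ 1.    -0.001  0.   ] y [-0.001 -1.     0.   ] w 0.0 F [-0.1  0.4 -0.9]
the job is handed in; nothing more can be done
None
```

The job was handed in at 68.7 s of the 210 s allowed; no verdict came back.

**What I did**
- I slid the carriage on from the rail's open end until I felt about 4.5 N against the red stop.
- I turned the clamp knob clockwise to its stop. The top picture afterwards put it at about 1.5 rad.
- I put all four silver LED modules into the carton in a row and left the orange look-alike alone.
- I folded both short flaps down, then both long ones.

**Last checks**
- **Carriage and knob:** the last pictures show the carriage against the stop with the knob still turned across.
- **Carton:** all four flaps look flat. I lowered the fingertips to flat height over each. Two of the presses, one short and one long flap, ended in firm contact of about 8 N. The other two reached the same height with almost no force, so those two rest on height and the picture.
- **Modules:** each was seen inside the carton after it was placed, and none was left on the table.
- **Bystanders:** I never worked near the bulb box or mouse; they look unmoved, though I did not measure their positions.
- **Robot:** it was clear of everything at hand-in, with force readings near zero.

**One disagreement:** the two cameras differed by 3 to 5 mm in absolute position. I corrected for that using contact and grasp readings. Module positions measured in the carton then matched the arm to about 2 mm.

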